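# Pack the book-mending kit at the lending desk

## Robot

A 6-joint arm with a two-finger parallel gripper is mounted at the origin on a cart in front of the work surface, level with it; the furniture and walls round the work are solid. World frame = base frame: x ahead of the robot, y to its left, z up, the work surface at z = 0. Lengths are in m, angles in rad, forces in N, time in s.
With the tool pointing down it reaches from about 0.25 to 0.85 m from the base axis. Payload 12.5 kg.
Tool frame: the origin (TCP) lies midway between the tips of the shut fingers; the grasp point (between the pads) lies 19 mm behind it; z points along the fingers, y is the line along which they close (so a half turn about z gives the same grasp; the last joint's range is limited). The gripper opens to 93 mm and grips with 3 to 60 N. Pads are 15 mm wide; open, the fingers measure 128 mm over their backs; the gripper's body (75 mm by 188 mm) begins 65 mm behind the grasp point.
Start: joints at [1.228, 0.351, 1.652, -0, 1.139, -0.085], TCP at [0.14, 0.532, 0.198] pointing down, gripper open.
Joint ranges: [-2.75, 2.75], [-0.79, 2.1], [0.01, 2.65], [-1.57, 4.71], [0.07, 3.14], [-2.87, 2.87]. Speed limits (rad/s): [2.22, 2.22, 2.79, 3.14, 3.14, 3.14].

## Interface

Orientations are given as [roll, pitch, yaw] about the fixed x, y, z axes, in that order (R = Rz(yaw) Ry(pitch) Rx(roll)).
In Python, from plant import bot gives the robot as it stands.
- The arm moves only by the tool apply_moves, never from a script. Its argument "motion" is a list that holds one entry, the list of rows, each a list of 7 numbers: the closure, from -1 (fully open) to 1 (shut), then the shift along the tool's x, y, z in m, then the turn, a rotation vector about the tool's x, y, z in rad. A call has 1 to 12 rows; each row shifts and turns the commanded pose from where the row before left it, along the tool's axes as they then stand; what a row does not reach is not made up. A row lasts 1/10 s, in which the tool goes at most 50 mm and 8.59 degrees, less where a joint would pass 70% of its speed; a pose out of reach is approached as far as the arm can. A call is refused whole if a number of a shift passes 0.05 or a number of a turn 0.15, either way. A call with a gripper value outside its range is refused whole. The fingers move at their own pace and stop on an object; "squeeze" is the grip in N (left out, the last holds). Time passes only in rows, so rows that do not move let the fingers close. It gives the time, the measured TCP pose, the force, the opening and the grip force at its end, in the units of the state.
- bot.read_state(): the state, without advancing time (a new reading comes with each control period).
- bot.camera(name): name is "scene" or "top"; returns (picture, depth): 420x560x3 uint8, blue, green, red; 420x560 float32, m along the optical axis (not along the pixel's ray), 0 where there is no reading.
- bot.camera_model(name): a dict with "K" (3x3 intrinsics, pixels), "k1" (the pictures are not rectified: a ray, as slopes to the right and down, at radius r is drawn at 1 + k1 r^2 times it, then the intrinsics apply), "pose" (4x4, takes a point from camera to world coordinates). Camera axes: x right, y up, looking along -z (the intrinsics and any distortion apply to the point x, -y, -z); pixel columns grow to the right and rows downward; lengths in m; the calibration is good to about 2 mm. A picture is of the moment at which its call begins. camera_model takes no time and is no camera call.
- bot.sign_off(): hands the job in; it is judged then, once.
The state is a dict: "t": time; "joint_pos": joint angles; "qvel": joint speeds; "effort": joint torques, N m; "tool_pos": TCP position; "orientation": TCP orientation; "force": force on the tool from outside, world axes, zero at the start; "torque": the same for the moment, N m; "grip_width": finger opening in m; "gripper_force": force on a finger pad.
Only numpy, scipy, OpenCV 4.12 (cv2) and the standard library are available. Lean on these libraries where they do the work, as an engineer would, in place of code of your own. Each camera call takes 0.05 s, during which the arm holds its last target. There are 200 camera calls.

## Task

Pack the book-mending kit back into its teal box: first the black tape roll flat on the box floor, over the hub, then the lift-out tray down on its ledges above it, then the eraser flat in the tray's red felt-lined side and the binder clip flat in its bare side, and last the lid, fully seated. Leave the yellow-lidded jar and the tan label roll where they are.

Things in the scene. Friction and masses are not known exactly. Their poses are not given: they have to be found in the camera images.
- kit_box: fixed open teal box; origin: centre of underside. Outside 108 (x) x 154 (y) mm, inside 100 x 146, rim z = 60 mm with flange 114 x 160. Floor top z = 4. White hub on the origin's axis, 17 mm thick, coned at its top, up to z = 19. Tray ledges, top z = 26, along both long walls leave a floor channel 68 (x) x 146 (y): fingers fit at the tape roll's +y and -y sides. Blank card on its -x side
- tape_roll: roll of black tape lying flat, 54 mm outside diameter, 18 mm high, its core hole about 24 mm; origin: centre of its underside. On the box floor, over the hub, its origin is at box z = 4 mm
- tray: cream lift-out tray, leaning walls, 94 (x) x 140 (y) mm at the top, 88 x 134 below, 22 high, floor top z = 2; origin: centre of underside. Black bar grip along x at y = 0, 12 mm thick (y), 60 long, z = 18 to 30: grasp across y. Red felt side at +y, bare side at -y, each 82 x 62 mm, centred at y = 33 and -33. In the box (3 mm play, y along box y, either way round) its origin is at box z = 26
- eraser: eraser in a blue sleeve with a white end, 21 (x) x 46 (y) x 12 mm, lying flat; origin: centre of its underside. Grasp across x; in the tray there is most finger room with its y along the tray's y
- clip: black binder clip lying flat with its wire handle, 44 (x, with the handle) x 32 (y) x 16 mm; origin: centre of the underside of that outline. Grasp across y, on the black spine near x = +10 mm; in the tray there is most finger room with its x along the tray's y
- lid: teal lid, plate 114 (x) x 160 (y) x 5 mm; origin: centre of the plate's underside. Leaning skirt below, 9.4 mm deep, fits inside the box rim with 3 mm play. On the desk it lies on its skirt (origin at z = 9.4 mm). Black bar grip on top along x, 14 mm thick (y), 70 long, z = 19 to 32: grasp across y. Seated: origin at box z = 60 mm, y along box y, either way round
- jar: bystander: clear jar with a yellow lid, 92 mm across, 123 mm high, loose; origin: centre of its underside
- label_roll: bystander: tan paper roll lying flat, 97 mm across, 25 mm high, loose; origin: centre of its underside
There are look-alikes about, which are no part of the job. What is meant by the eraser is not orange, and is the smaller of those in its own colour.

How it is judged:
On the way, in this order (a step that is already met when the one before it is completed fails the run):
1. the tape roll lies flat on the box floor, over the hub (horizontal distance between tape_roll and kit_box below 0.009 m and z of tape_roll in the frame of kit_box between 0 and 0.008 m and angle between tape_roll's own z axis and vertical below 0.12 rad), for 0.2 s.
2. the tray is seated level on the ledges, over the tape roll (all of step 1 and horizontal distance between tray and kit_box below 0.008 m and z of tray in the frame of kit_box between 0.022 and 0.0295 m and angle between tray's own z axis and vertical below 0.04 rad and angle between the y axis of tray and the y axis of kit_box, either way round below 0.09 rad), for 0.2 s.
3. the eraser lies in the felt-lined side and the clip in the bare side of the seated tray (horizontal distance between tray and kit_box below 0.008 m and z of tray in the frame of kit_box between 0.022 and 0.0295 m and angle between tray's own z axis and vertical below 0.04 rad and angle between the y axis of tray and the y axis of kit_box, either way round below 0.09 rad and x of eraser in the frame of tray between -0.043 and 0.043 m and y of eraser in the frame of tray between 0.005 and 0.064 m and z of eraser in the frame of tray between -0.002 and 0.008 m and angle between each of eraser, clip's own z axis and vertical below 0.2 rad and x of clip in the frame of tray between -0.043 and 0.043 m and y of clip in the frame of tray between -0.064 and -0.005 m and z of clip in the frame of tray between -0.002 and 0.008 m), for 0.2 s.
4. the lid is seated on the rim (horizontal distance between lid and kit_box below 0.008 m and z of lid in the frame of kit_box between 0.057 and 0.063 m and angle between lid's own z axis and vertical below 0.03 rad and angle between the y axis of lid and the y axis of kit_box, either way round below 0.08 rad), for 0.2 s.
At the end, for the whole second after the job is handed in: Tape roll flat on the box floor over the hub (9 mm); tray level on its ledges (8 mm, 5 degrees, either way round); eraser flat in the felt-lined side, clip flat in the bare side; lid level on the rim (8 mm, 3 mm in height, 4.5 degrees, either way round); all at rest, released (all of step 1 and all of step 3 and all of step 4 and linear speed of each of tape_roll, tray, eraser, clip, lid below 0.02 m/s); the robot touches nothing.
It fails at once if the jar is pushed away by more than 40 mm or tipped (distance of jar from where it was at the start of the episode above 0.04 m or angle between jar's own z axis and vertical above 0.5 rad).
It fails at once if the label roll is pushed away by more than 40 mm or tipped (distance of label_roll from where it was at the start of the episode above 0.04 m or angle between label_roll's own z axis and vertical above 0.5 rad).
It also fails if it takes over 118 s, if anything falls off the work surface, if the arm or the gripper's body presses on something with over 40 N, if the wrist force passes 120 N, or if a joint passes its speed limit or range.

## Working session

There is one attempt and no reset: what is moved stays moved. The work goes in short steps, Python scripts to look and compute and a tool call to move; the robot and the scene stay as the last step left them, time stands still between calls to the robot, and variables do not carry over. Pictures are saved under pics/ and viewed, at most 14 in all, crops included, and the job is handed in when it is done.

Besides the shell and the picture viewer there is one more tool, called after "Call:" as name(argument=value, ...) on one line, values as JSON. apply_moves: Moves the arm, as the interface text tells. Its arguments: {"type":"object","properties":{"motion":{"type":"array"},"squeeze":{"type":"number"}},"required":["motion"]}

```bash
ls; mkdir -p pics; python3 - <<'E'
from plant import bot
import cv2,numpy as np
s=bot.read_state();print({k:np.round(v,3).tolist() for k,v in s.items()})
for n in("scene","top"):
    p,d=bot.camera(n);m=bot.camera_model(n)
    cv2.imwrite(f"pics/{n}0.png",p);np.save(f"{n}0.npy",d);print(n,np.round(m["K"],1).tolist(),m["k1"],np.round(m["pose"],3).tolist())
E
```

```text
pics
{'t': 0.0, 'joint_pos': [1.228, 0.351, 1.652, 0.0, 1.139, -0.085], 'qvel': [0.0, -0.002, -0.002, -0.0, -0.0, -0.002], 'effort': [0.0, -49.732, -28.525, 0.07, 0.026, -0.0], 'tool_pos': [0.14, 0.531, 0.198], 'orientation': [-3.14, -0.0, 2.884], 'force': [-0.592, 0.174, 0.497], 'torque': [0.046, 0.011, -0.013], 'gripper_force': 0.0, 'grip_width': 0.093}
scene [[400.8, 0.0, 278.0], [0.0, 400.8, 203.1], [0.0, 0.0, 1.0]] -0.03183626860836296 [[0.654, 0.482, -0.583, -0.08], [-0.756, 0.394, -0.523, -0.537], [-0.023, 0.782, 0.622, 0.731], [0.0, 0.0, 0.0, 1.0]]
top [[453.2, 0.0, 280.1], [0.0, 453.2, 211.9], [0.0, 0.0, 1.0]] -0.09784249196932926 [[-0.024, 0.973, -0.231, 0.302], [-1.0, -0.025, 0.001, 0.059], [-0.004, 0.231, 0.973, 1.292], [0.0, 0.0, 0.0, 1.0]]
```

View pics/top0.png

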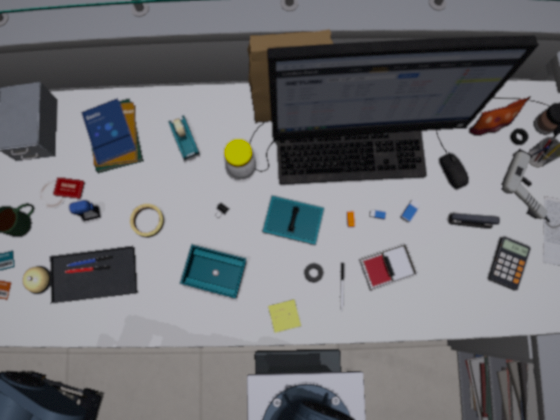

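View pics/scene0.png

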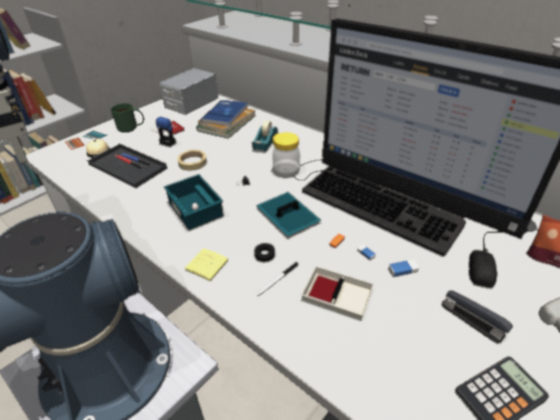

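Top view candidates:
- **Tape roll:** black ring at (314,272); the other black ring at (519,136) is far off by the lamp.
- **Eraser:** blue/white at (377,214) or (410,211); the orange one at (350,219) is excluded.
- **Clip:** (222,209).
- **Box, lid, tray:** (214,271), (293,220) and (387,267).
- **Bystanders:** jar (240,158) and label roll (147,220).

Next I measure these and take a close crop.

```bash
cat > h.py <<'E'
import cv2,numpy as np
from plant import bot
def model(n):
    m=bot.camera_model(n);return np.array(m["K"]),m["k1"],np.array(m["pose"])
def cast(n,uv,z):
    K,k,T=model(n);uv=np.atleast_2d(np.float64(uv))
    s=cv2.undistortPoints(uv[:,None],K,np.array([k,0,0,0,0.]))[:,0] if 0 else None
    d=(uv-K[:2,2])/[K[0,0],K[1,1]];s=d.copy()
    for _ in range(20): s=d/(1+k*(s**2).sum(1,keepdims=True))
    r=np.c_[s[:,0],-s[:,1],-np.ones(len(s))]@T[:3,:3].T
    o=T[:3,3];return o+r*((z-o[2])/r[:,2])[:,None]
def wz(n,d,uv):  # world point from depth
    u,v=uv;D=d[int(v),int(u)];T=model(n)[2]
    a=cast(n,[uv],0)[0];c=T[:3,3];ax=-T[:3,2];return c+(a-c)*D/((a-c)@ax)
def blobs(n,p,roi,f,z,amin=15,show=True):
    x0,y0,x1,y1=roi;c=p[y0:y1,x0:x1];h=cv2.cvtColor(c,cv2.COLOR_BGR2HSV).astype(int)
    S=4;m=f(h[...,0],h[...,1],h[...,2]).astype(np.uint8)*255
    cs,_=cv2.findContours(m,cv2.RETR_EXTERNAL,cv2.CHAIN_APPROX_NONE);out=[]
    for q in cs:
        mm=np.zeros_like(m);cv2.drawContours(mm,[q],-1,1,-1);a=mm.sum()
        if a<amin: continue
        # outline on pixel borders
        ys,xs=np.nonzero(mm);P=np.concatenate([np.c_[xs+dx,ys+dy] for dx in(-.5,.5) for dy in(-.5,.5)])+[x0,y0]
        W=cast(n,P,z)[:,:2].astype(np.float32)*1000
        r=cv2.minAreaRect(W);cen=cast(n,[[xs.mean()+x0,ys.mean()+y0]],z)[0]
        bx=cv2.boxPoints(r);e=bx[1]-bx[0];g=bx[2]-bx[1];l=e if np.hypot(*e)>np.hypot(*g) else g
        o=dict(px=(round(xs.mean()+x0,1),round(ys.mean()+y0,1)),area=int(a),rect=np.round(r[0],1).tolist(),size=np.round(r[1],1).tolist(),cen=np.round(cen[:2]*1000,1).tolist(),long_deg=round(float(np.degrees(np.arctan2(l[1],l[0]))%180),1))
        out.append(o)
        if show: print(o)
    return out
E
python3 - <<'E'
from h import *
p=cv2.imread("pics/top0.png");d=np.load("top0.npy")
dark=lambda h,s,v:v<75
print("tape");blobs("top",p,(298,258,330,288),dark,.018)
print("erasers");blobs("top",p,(340,195,425,228),lambda h,s,v:((s>90)),.012)
print("clip");blobs("top",p,(210,198,236,220),lambda h,s,v:v<110,.012)
teal=lambda h,s,v:(s>90)&(h>80)&(h<105)
print("lid");blobs("top",p,(255,185,332,250),lambda h,s,v:(s>90)|(v<80),.0144,200)
print("lid grip");blobs("top",p,(275,195,312,240),lambda h,s,v:(v<50),.0414)
print("box");blobs("top",p,(172,235,255,305),lambda h,s,v:(s>90)|(v<80),.06,200)
print("tray red");blobs("top",p,(350,235,425,295),lambda h,s,v:(s>120)&((h<10)|(h>170)),.002)
print("tray bar");blobs("top",p,(350,235,425,295),lambda h,s,v:(v<60),.03)
print("jar");blobs("top",p,(215,130,265,185),lambda h,s,v:(s>150)&(h>20)&(h<35),.123)
print("label");blobs("top",p,(125,200,168,242),lambda h,s,v:(s>50)&(h>10)&(h<35),.025)
print("pencil");blobs("top",p,(332,255,350,315),lambda h,s,v:(v<110),.005)
for uv in [(377,214),(410,211),(293,219),(280,230),(214,258),(390,262),(314,262),(306,272),(222,209),(375,270),(216,272),(405,270),(240,152)]: print(uv,np.round(wz("top",d,uv)*1000,1))
a=cv2.resize(p[190:300,170:430],None,fx=3,fy=3,interpolation=cv2.INTER_CUBIC);cv2.imwrite("pics/crop1.png",a)
E
```

```text
tape
{'px': (np.float64(313.2), np.float64(272.5)), 'area': 233, 'rect': [426.7, -31.0], 'size': [47.8, 50.6], 'cen': [426.6, -31.5], 'long_deg': 178.0}
erasers
{'px': (np.float64(379.6), np.float64(214.3)), 'area': 65, 'rect': [590.3, -232.0], 'size': [29.4, 23.8], 'cen': [590.5, -232.4], 'long_deg': 85.6}
{'px': (np.float64(350.5), np.float64(218.7)), 'area': 110, 'rect': [580.4, -146.5], 'size': [23.3, 47.9], 'cen': [579.8, -146.4], 'long_deg': 176.7}
{'px': (np.float64(409.1), np.float64(212.0)), 'area': 143, 'rect': [595.1, -320.1], 'size': [32.1, 48.8], 'cen': [595.1, -320.0], 'long_deg': 142.8}
clip
{'px': (np.float64(222.2), np.float64(208.1)), 'area': 81, 'rect': [620.9, 225.8], 'size': [36.1, 26.4], 'cen': [620.9, 225.4], 'long_deg': 51.5}
lid
{'px': (np.float64(293.0), np.float64(219.7)), 'area': 2000, 'rect': [581.3, 20.6], 'size': [158.6, 113.9], 'cen': [580.6, 20.5], 'long_deg': 74.6}
lid grip
{'px': (np.float64(292.9), np.float64(218.5)), 'area': 111, 'rect': [578.2, 20.7], 'size': [18.6, 73.7], 'cen': [578.1, 21.3], 'long_deg': 164.6}
box
{'px': (np.float64(213.2), np
[... 614 characters left out ...]
46.3), np.float64(219.9)), 'area': 856, 'rect': [588.2, 444.3], 'size': [100.7, 97.7], 'cen': [588.2, 444.5], 'long_deg': 88.5}
pencil
{'px': (np.float64(342.0), np.float64(270.8)), 'area': 50, 'rect': [430.0, -114.5], 'size': [8.6, 48.5], 'cen': [430.3, -114.5], 'long_deg': 177.0}
(377, 214) [ 591.9 -224.9   11.3]
(410, 211) [ 598.1 -322.7   12.6]
(293, 219) [577.4  21.   38. ]
(280, 230) [550.5  58.6  17.7]
(214, 258) [473.2 246.3  26.1]
(390, 262) [ 448.7 -247.9   29.1]
(314, 262) [459.  -36.7  -5.8]
(306, 272) [428.9 -11.6  14.3]
(222, 209) [618.9 226.6   8.6]
(375, 270) [ 430.4 -209.8    1. ]
(216, 272) [434.4 241.4  19.5]
(405, 270) [ 428.  -297.5   -2.8]
(240, 152) [750.  163.  124.7]
```

View pics/crop1.png

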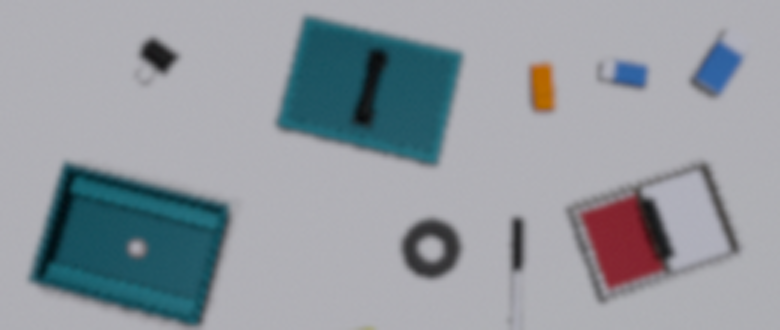

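The crop confirms the choices. The small blue eraser is at top px (377,214), white end to the left; the (410,211) one is bigger. The tape ring is at (314,272), the clip at (222,209) with its handle to the lower left, and the tray's red side faces left. Measured sizes match the given ones (box 161x114, lid 159x114). I start with the tape.

```bash
cat >> h.py <<'E'
from scipy.spatial.transform import Rotation as Ro
def go(x,y,z,yawdeg,pos=None):
    s=bot.read_state();R=Ro.from_euler("xyz",s["orientation"]);p=np.array(s["tool_pos"])
    d=R.inv().apply(np.array([x,y,z])-p)
    y0=np.degrees(s["orientation"][2]);dz=-((yawdeg-y0+180)%360-180)  # turn about tool z (down)
    w=np.array([x,y,z])-p
    print("t",round(s["t"],2),"tcp",np.round(p,4),"rpy",np.round(s["orientation"],3),"grip",round(s["grip_width"],4),"F",np.round(s["force"],1),"\n tool shift mm",np.round(d*1000,1),"turn z rad",round(np.radians(dz),3),"q6",round(s["joint_pos"][5],2))
E
python3 - <<'E'
from h import *
p=cv2.imread("pics/top0.png")
go(.427,-.031,.06,164.2)
print(blobs("top",p,(205,262,228,284),lambda h,s,v:(s<80)&(v>110),.019,5,False))
E
```

```text
t 0.1 tcp [0.1401 0.5315 0.1978] rpy [-3.141 -0.     2.884] grip 0.0927 F [ 0.2  0.9 -0.1] 
 tool shift mm [-420.9 -470.7  138.2] turn z rad 0.018 q6 -0.08
[{'px': (np.float64(215.1), np.float64(272.0)), 'area': 26, 'rect': [434.5, 243.0], 'size': [17.2, 14.1], 'cen': [434.5, 244.0], 'long_deg': 88.8}]
```

Call:
apply_moves(motion=[[[-1,-0.03,-0.0336,0,0,0,0.018],[-1,-0.03,-0.0336,0,0,0,0],[-1,-0.03,-0.0336,0,0,0,0],[-1,-0.03,-0.0336,0,0,0,0],[-1,-0.03,-0.0336,0,0,0,0],[-1,-0.03,-0.0336,0,0,0,0],[-1,-0.03,-0.0336,0,0,0,0],[-1,-0.03,-0.0336,0,0,0,0],[-1,-0.03,-0.0336,0,0,0,0],[-1,-0.03,-0.0336,0,0,0,0],[-1,-0.03,-0.0336,0.02,0,0,0],[-1,-0.03,-0.0336,0.02,0,0,0]]], squeeze=20)

```text
t: 1.3
tool_pos: [0.3783, 0.0443, 0.1581]
orientation: [3.141, 0.002, 2.866]
force: [1.0, 0.3, 0.0]
grip_width: 0.0929
gripper_force: 0.0
```

Call:
apply_moves(motion=[[[-1,-0.03,-0.0336,0.04,0,0,0],[-1,-0.03,-0.0336,0.04,0,0,0],[-1,0,0,0.01,0,0,0],[-1,0,0,0,0,0,0]]])

```text
t: 1.7
tool_pos: [0.409, -0.0211, 0.0805]
orientation: [-3.141, -0.004, 2.864]
force: [-0.8, 0.1, 1.6]
grip_width: 0.0927
gripper_force: 0.0
```

```bash
python3 - <<'E'
from h import *
go(.427,-.031,.004,164.2)
E
```

```text
t 1.7 tcp [ 0.409  -0.0211  0.0805] rpy [-3.141 -0.004  2.864] grip 0.0927 F [-0.8  0.1  1.6] 
 tool shift mm [-20.3  -4.5  76.5] turn z rad -0.002 q6 -1.46
```

Call:
apply_moves(motion=[[[-1,-0.01,-0.0025,0,0,0,0],[-1,-0.01,-0.002,0.01,0,0,0],[-1,0,0,0.025,0,0,0],[-1,0,0,0.025,0,0,0],[-1,0,0,0.0165,0,0,0],[-1,0,0,0,0,0,0],[1,0,0,0,0,0,0],[1,0,0,0,0,0,0],[1,0,0,0,0,0,0],[1,0,0,0,0,0,0],[1,0,0,0,0,0,0],[1,0,0,0,0,0,0]]])

```text
t: 2.9
tool_pos: [0.4283, -0.0308, 0.0055]
orientation: [3.142, 0.0, 2.866]
force: [0.7, -0.2, -0.6]
grip_width: 0.0497
gripper_force: 0.0
```

```bash
python3 - <<'E'
from h import *
go(.434,.2437,.1,164.2)
E
```

```text
t 2.9 tcp [ 0.4283 -0.0308  0.0055] rpy [3.142 0.    2.866] grip 0.0497 F [ 0.7 -0.2 -0.6] 
 tool shift mm [ 69.3 265.7 -94.5] turn z rad -0.0 q6 -1.48
```

Call:
apply_moves(motion=[[[1,0,0,0,0,0,0],[1,0,0,0,0,0,0],[1,0,0,0,0,0,0]]])

```text
t: 3.2
tool_pos: [0.4282, -0.0308, 0.0053]
orientation: [-3.142, -0.0, 2.866]
force: [-0.1, 0.2, -0.1]
grip_width: 0.0255
gripper_force: 0.0
```

```bash
python3 - <<'E'
from h import *
p,d=bot.camera("scene");cv2.imwrite("pics/s1.png",cv2.resize(p[190:310,190:350],None,fx=4,fy=4,interpolation=cv2.INTER_CUBIC));go(.434,.2437,.1,164.2)
E
```

```text
t 3.25 tcp [ 0.4283 -0.0308  0.0053] rpy [-3.142 -0.     2.866] grip 0.0216 F [ 0.  -0.2 -1. ] 
 tool shift mm [ 69.2 265.7 -94.7] turn z rad -0.0 q6 -1.48
```

View pics/s1.png

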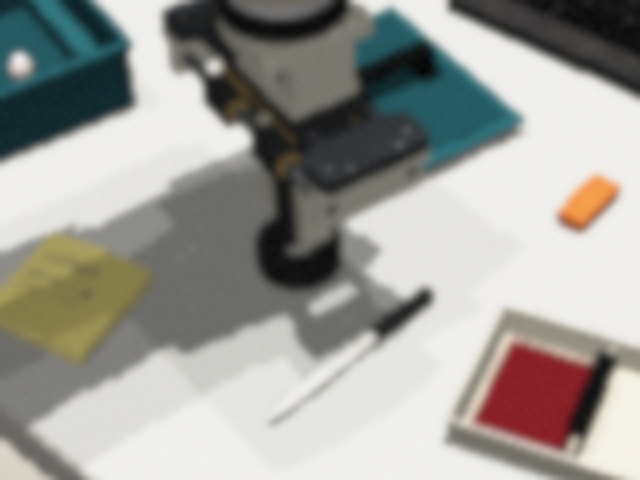

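```bash
python3 - <<'E'
from h import *
def proj(n,P):
    K,k,T=model(n);q=(np.array(P)-T[:3,3])@T[:3,:3];s=np.array([q[0],-q[1]])/-q[2];s=s*(1+k*(s@s));return np.round(K[:2,:2]@s+K[:2,2],1)
print(proj("scene",[.4283,-.0308,.0053]),proj("scene",[.427,-.031,.018]),proj("scene",[.434,.2437,.019]))
p=cv2.imread("pics/scene0.png")
blobs("scene",p,(245,238,284,268),lambda h,s,v:v<75,.012)
go(.434,.2437,.1,164.2)
print(bot.read_state()["gripper_force"])
E
```

```text
[264.4 251.9] [263.9 248.7] [195.  203.7]
{'px': (np.float64(264.1), np.float64(252.2)), 'area': 272, 'rect': [423.1, -34.3], 'size': [59.9, 47.9], 'cen': [422.4, -35.7], 'long_deg': 41.4}
t 3.25 tcp [ 0.4283 -0.0308  0.0053] rpy [-3.142 -0.     2.866] grip 0.0216 F [ 0.  -0.2 -1. ] 
 tool shift mm [ 69.2 265.7 -94.7] turn z rad -0.0 q6 -1.48
0.0
```

The fingers shut to 22 mm without holding the tape. The roll hasn't moved and the tips sit over its hole, so open fingertips must be retracted along the tool axis. I lift, part-close to about 60 mm, and lower further.

Call:
apply_moves(motion=[[[0.55,0,0,-0.02,0,0,0],[0.4,0,0,-0.03,0,0,0],[-0.3,0,0,0,0,0,0],[-0.3,0,0,0,0,0,0],[-0.3,0,0,0,0,0,0],[-0.3,0,0,0,0,0,0],[-0.3,0,0,0,0,0,0]]])

```text
t: 3.95
tool_pos: [0.4279, -0.0307, 0.0547]
orientation: [-3.141, -0.001, 2.866]
force: [-0.9, 0.4, -0.5]
grip_width: 0.0591
gripper_force: 0.0
```

```bash
python3 - <<'E'
from h import *
p,d=bot.camera("scene");cv2.imwrite("pics/s2.png",cv2.resize(p[170:290,190:350],None,fx=4,fy=4,interpolation=cv2.INTER_CUBIC));go(.427,-.031,.005,164.2)
E
```

```text
t 4.0 tcp [ 0.428  -0.0308  0.0548] rpy [-3.141e+00 -1.000e-03  2.866e+00] grip 0.0602 F [0.1 0.4 0.3] 
 tool shift mm [ 0.8 -0.5 49.8] turn z rad -0.0 q6 -1.48
```

View pics/s2.png

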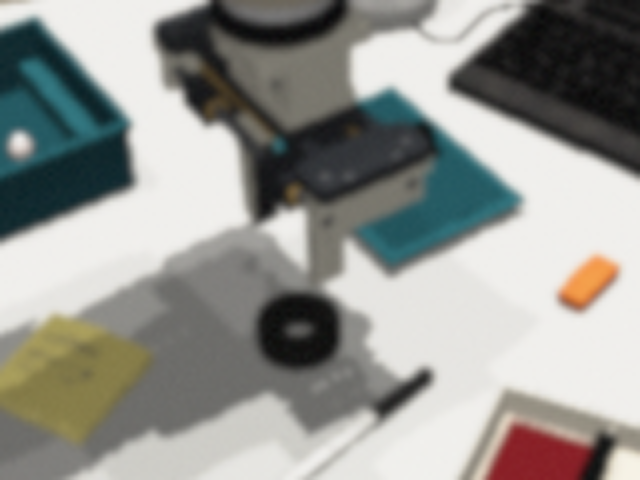

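```bash
cat >> h.py <<'E'
def proj(n,P):
    K,k,T=model(n);q=(np.array(P)-T[:3,3])@T[:3,:3];s=np.array([q[0],-q[1]])/-q[2];s=s*(1+k*(s@s));return np.round(K[:2,:2]@s+K[:2,2],1)
E
python3 - <<'E'
from h import *
c=np.array([.428,-.0308]);a=np.array([np.cos(np.radians(74.2)),np.sin(np.radians(74.2))])
for z in (.04,.055,.065,.075):
    for w in(.03,.045): print(z,w,"left",proj("scene",[*(c+a*w),z]),"right",proj("scene",[*(c-a*w),z]))
E
```

```text
0.04 0.03 left [257.5 235.2] right [270.2 249.2]
0.04 0.045 left [254.4 231.9] right [273.6 252.9]
0.055 0.03 left [257.1 230.8] right [270.  244.8]
0.055 0.045 left [254.1 227.5] right [273.4 248.4]
0.065 0.03 left [256.9 227.9] right [269.9 241.7]
0.065 0.045 left [253.8 224.6] right [273.3 245.4]
0.075 0.03 left [256.7 224.9] right [269.7 238.7]
0.075 0.045 left [253.6 221.6] right [273.1 242.3]
```

Projecting the fingertips puts them about 15 mm behind the TCP at 60 mm opening. I lower gently and watch the force.

Call:
apply_moves(motion=[[[-0.3,0.0008,-0.0005,0.02,0,0,0],[-0.3,0,0,0.02,0,0,0],[-0.3,0,0,0.015,0,0,0],[-0.3,0,0,0.006,0,0,0],[-0.3,0,0,0,0,0,0]]])

```text
t: 4.5
tool_pos: [0.4269, -0.031, -0.0062]
orientation: [-3.141, -0.002, 2.866]
force: [-0.5, -0.1, -0.3]
grip_width: 0.0604
gripper_force: 0.0
```

Call:
apply_moves(motion=[[[-0.3,0,0,0.002,0,0,0],[-0.3,0,0,0,0,0,0]]])

```text
t: 4.7
tool_pos: [0.4277, -0.0311, -0.0073]
orientation: [3.142, 0.001, 2.866]
force: [0.6, 0.6, 1.1]
grip_width: 0.0603
gripper_force: 0.0
```

Call:
apply_moves(motion=[[[-0.3,0,0,0.002,0,0,0],[-0.3,0,0,0,0,0,0]]])

```text
t: 4.9
tool_pos: [0.4275, -0.0311, -0.0095]
orientation: [3.142, 0.0, 2.866]
force: [-0.6, 0.5, -0.1]
grip_width: 0.0604
gripper_force: 0.0
```

Now close slowly.

Call:
apply_moves(motion=[[[0.5,0,0,0,0,0,0],[0.5,0,0,0,0,0,0],[0.5,0,0,0,0,0,0],[0.5,0,0,0,0,0,0]]], squeeze=20)

```text
t: 5.3
tool_pos: [0.4275, -0.0311, -0.0096]
orientation: [3.142, 0.0, 2.866]
force: [-0.7, -0.1, 1.9]
grip_width: 0.0526
gripper_force: 20.0
```

Call:
apply_moves(motion=[[[0.5,0,0,-0.02,0,0,0],[0.5,0,0,-0.04,0,0,0],[0.5,0,0,-0.04,0,0,0],[0.5,0.0114,0.0444,0,0,0,0],[0.5,0.0114,0.0444,0,0,0,0],[0.5,0.0114,0.0444,0,0,0,0],[0.5,0.0114,0.0444,0,0,0,0],[0.5,0.0114,0.0444,0,0,0,0],[0.5,0.0114,0.0444,0,0,0,0],[0.5,0,0,0,0,0,0],[0.5,0,0,0,0,0,0]]])

```text
t: 6.4
tool_pos: [0.4336, 0.2443, 0.09]
orientation: [-3.141, -0.001, 2.868]
force: [-0.4, -0.1, -1.2]
grip_width: 0.0528
gripper_force: 20.0
```

```bash
python3 - <<'E'
from h import *
go(.434,.2437,-.005,164.2)
p,d=bot.camera("scene");cv2.imwrite("pics/s3.png",cv2.resize(p[120:240,130:290],None,fx=4,fy=4,interpolation=cv2.INTER_CUBIC))
E
```

```text
t 6.4 tcp [0.4336 0.2443 0.09  ] rpy [-3.141e+00 -1.000e-03  2.868e+00] grip 0.0528 F [-0.4 -0.1 -1.2] 
 tool shift mm [-0.6 -0.4 95. ] turn z rad 0.002 q6 -0.88
```

View pics/s3.png

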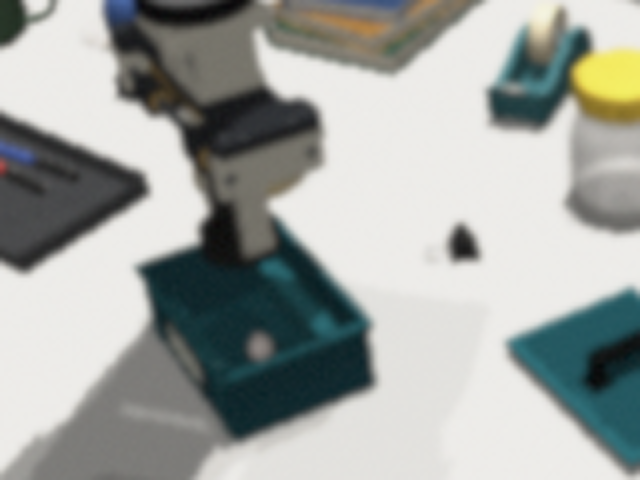

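Call:
apply_moves(motion=[[[0.5,-0.0006,-0.0004,0.02,0,0,0],[0.5,0,0,0.025,0,0,0],[0.5,0,0,0.02,0,0,0],[0.5,0,0,0,0,0,0]]])

```text
t: 6.85
tool_pos: [0.4333, 0.2414, 0.0235]
orientation: [-3.139, -0.003, 2.864]
force: [-0.8, -0.4, -0.0]
grip_width: 0.0527
gripper_force: 20.0
```

Call:
apply_moves(motion=[[[0.5,0,0,0.01,0,0,0],[0.5,0,0,0.007,0,0,0],[0.5,0,0,0.007,0,0,0],[0.5,0,0,0,0,0,0]]])

```text
t: 7.25
tool_pos: [0.4343, 0.2431, 0.0008]
orientation: [-3.141, -0.001, 2.866]
force: [0.2, -0.9, -0.4]
grip_width: 0.0532
gripper_force: 20.0
```

Call:
apply_moves(motion=[[[0.5,0,0,0.003,0,0,0],[0.5,0,0,0.003,0,0,0],[0.5,0,0,0,0,0,0]]])

```text
t: 7.55
tool_pos: [0.4344, 0.2433, -0.0049]
orientation: [-3.141, -0.0, 2.866]
force: [-0.6, 0.8, -1.6]
grip_width: 0.0525
gripper_force: 20.0
```

Call:
apply_moves(motion=[[[-0.4,0,0,0,0,0,0],[-0.4,0,0,0,0,0,0],[-0.4,0,0,0,0,0,0],[-0.4,0,0,-0.01,0,0,0],[-0.4,0,0,-0.03,0,0,0],[-0.4,0,0,-0.04,0,0,0],[-1,0,0,-0.04,0,0,0],[-1,0,0,0,0,0,0]]])

```text
t: 8.35
tool_pos: [0.437, 0.2445, 0.1206]
orientation: [3.136, 0.007, 2.866]
force: [0.3, 0.3, -1.0]
grip_width: 0.0766
gripper_force: 0.0
```

```bash
python3 - <<'E'
from h import *
go(.438,-.243,.12,196.7)
E
```

```text
t 8.35 tcp [0.437  0.2445 0.1206] rpy [3.136 0.007 2.866] grip 0.0766 F [ 0.3  0.3 -1. ] 
 tool shift mm [-133.7 -468.8   -1.1] turn z rad -0.567 q6 -0.88
```

Call:
apply_moves(motion=[[[-0.4,-0.0122,-0.0426,0,0,0,0],[-0.4,-0.0122,-0.0426,0,0,0,0],[-0.4,-0.0122,-0.0426,0,0,0,0],[-0.4,-0.0122,-0.0426,0,0,0,0],[-0.4,-0.0122,-0.0426,0,0,0,0],[-0.4,-0.0122,-0.0426,0,0,0,0],[-0.4,-0.0122,-0.0426,0,0,0,0],[-0.4,-0.0122,-0.0426,0,0,0,0],[-0.4,-0.0122,-0.0426,0,0,0,0],[-0.4,-0.0122,-0.0426,0,0,0,0],[-0.4,-0.0122,-0.0426,0,0,0,0],[-0.4,0,0,0,0,0,-0.142]]])

```text
t: 9.55
tool_pos: [0.4359, -0.2483, 0.1154]
orientation: [-3.14, 0.001, 3.005]
force: [0.0, -0.1, 0.4]
grip_width: 0.0649
gripper_force: 0.0
```

Call:
apply_moves(motion=[[[-0.4,0,0,0,0,0,-0.142],[-0.4,0,0,0,0,0,-0.142],[-0.4,0,0,0,0,0,-0.142],[-0.4,0,0,0,0,0,0],[-0.4,0,0,0,0,0,0]]])

```text
t: 10.05
tool_pos: [0.436, -0.244, 0.1153]
orientation: [3.141, -0.0, -2.854]
force: [-0.2, 0.0, -0.8]
grip_width: 0.0652
gripper_force: 0.0
```

```bash
python3 - <<'E'
from h import *
go(.438,-.243,.06,196.7)
p,d=bot.camera("top");cv2.imwrite("pics/t1full.png",p)
a=cv2.resize(p[225:320,170:260],None,fx=4,fy=4,interpolation=cv2.INTER_CUBIC)
q,_=bot.camera("scene");cv2.imwrite("pics/s4full.png",q)
b=cv2.resize(q[160:255,150:240],None,fx=4,fy=4,interpolation=cv2.INTER_CUBIC)
cv2.imwrite("pics/t1.png",np.hstack([a,b]))
print(proj("top",[.434,.2437,.022]))
E
```

```text
t 10.05 tcp [ 0.436  -0.244   0.1153] rpy [ 3.141 -0.    -2.854] grip 0.0652 F [-0.2  0.  -0.8] 
 tool shift mm [-2.2  0.4 55.3] turn z rad -0.003 q6 -2.46
[215.1 272.1]
```

View pics/t1.png

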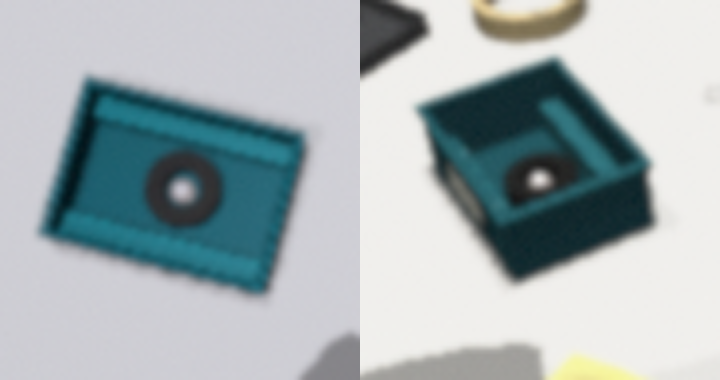

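Tape is seated over the hub: in the left crop the ring and white hub are concentric at (183,188). On to the tray grip.

Call:
apply_moves(motion=[[[-0.4,-0.0022,0.0004,0.035,0,0,0],[-0.4,0,0,0.04,0,0,0],[-0.4,0,0,0.022,0,0,0],[-0.4,0,0,0.01,0,0,0],[0.3,0,0,0,0,0,0],[0.3,0,0,0,0,0,0],[0.9,0,0,0,0,0,0],[0.9,0,0,0,0,0,0],[0.9,0,0,0,0,0,0],[0.9,0,0,0,0,0,0],[0.9,0,0,0,0,0,0],[0.9,0,0,0,0,0,0]]], squeeze=40)

```text
t: 11.35
tool_pos: [0.4382, -0.2432, 0.0085]
orientation: [-3.141, 0.0, -2.849]
force: [0.3, 0.5, 2.5]
grip_width: 0.0097
gripper_force: 40.0
```

Call:
apply_moves(motion=[[[0.9,0,0,-0.015,0,0,0],[0.9,0,0,-0.03,0,0,0],[0.9,0,0,-0.035,0,0,0],[0.9,0,0,-0.03,0,0,0],[0.9,0,0,0,0,0,0.1],[0.9,0,0,0,0,0,0.12],[0.9,0,0,0,0,0,0.12],[0.9,0,0,0,0,0,0.12],[0.9,0,0,0,0,0,0.107],[0.9,0,0,0,0,0,0]]])

```text
t: 12.35
tool_pos: [0.4379, -0.243, 0.1182]
orientation: [3.141, -0.0, 2.865]
force: [0.4, -0.4, -1.5]
grip_width: 0.0094
gripper_force: 40.0
```

Call:
apply_moves(motion=[[[0.9,0.006,0.021,0,0,0,0],[0.9,0.0124,0.0425,0,0,0,0],[0.9,0.0124,0.0425,0,0,0,0],[0.9,0.0124,0.0425,0,0,0,0],[0.9,0.0124,0.0425,0,0,0,0],[0.9,0.0124,0.0425,0,0,0,0],[0.9,0.0124,0.0425,0,0,0,0],[0.9,0.0124,0.0425,0,0,0,0],[0.9,0.0124,0.0425,0,0,0,0],[0.9,0.0124,0.0425,0,0,0,0],[0.9,0.0124,0.0425,0,0,0,0],[0.9,0.006,0.021,0,0,0,0]]])

```text
t: 13.55
tool_pos: [0.4334, 0.2462, 0.1183]
orientation: [3.141, 0.0, 2.872]
force: [-0.8, 0.6, -1.1]
grip_width: 0.0095
gripper_force: 40.0
```

Call:
apply_moves(motion=[[[0.9,0,0,0,0,0,0],[0.9,0,0,0,0,0,0]]])

```text
t: 13.75
tool_pos: [0.4335, 0.2431, 0.1181]
orientation: [-3.141, -0.0, 2.87]
force: [0.2, 0.3, -1.3]
grip_width: 0.0094
gripper_force: 40.0
```

```bash
python3 - <<'E'
from h import *
go(.434,.2437,.08,164.2)
p,d=bot.camera("top");cv2.imwrite("pics/t2full.png",p)
a=cv2.resize(p[215:330,160:270],None,fx=4,fy=4,interpolation=cv2.INTER_CUBIC)
q,_=bot.camera("scene");cv2.imwrite("pics/s5full.png",q)
b=cv2.resize(q[125:240,140:230],None,fx=4,fy=4,interpolation=cv2.INTER_CUBIC)
cv2.imwrite("pics/t2.png",np.hstack([a,b]))
E
```

```text
t 13.75 tcp [0.4335 0.2431 0.1181] rpy [-3.141 -0.     2.87 ] grip 0.0094 F [ 0.2  0.3 -1.3] 
 tool shift mm [-0.3  0.7 38.1] turn z rad 0.004 q6 -0.88
```

View pics/t2.png

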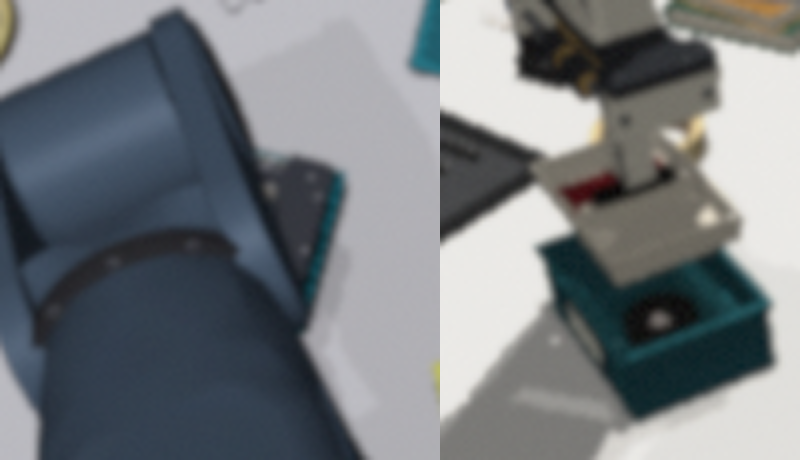

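```bash
python3 - <<'E'
from h import *
c=np.array([.4335,.2431,.1316]);a=np.radians(74.4);Y=np.array([np.cos(a),np.sin(a),0]);X=np.array([Y[1],-Y[0],0])
for sx,sy in((-1,1),(1,1),(1,-1),(-1,-1)):
    u=proj("scene",c+X*.047*sx+Y*.07*sy);w=proj("scene",np.array([.434,.2437,.06])+X*.057*sx+Y*.08*sy)
    print(sx,sy,u,"crop",[440+(u[0]-140)*4,(u[1]-125)*4]," box",[440+(w[0]-140)*4,(w[1]-125)*4])
E
```

```text
-1 1 [162.9 165.3] crop [np.float64(531.6), np.float64(161.20000000000005)]  box [np.float64(533.2), np.float64(242.39999999999998)]
1 1 [194.1 154.8] crop [np.float64(656.4), np.float64(119.20000000000005)]  box [np.float64(677.6), np.float64(190.39999999999998)]
1 -1 [216.  177.6] crop [np.float64(744.0), np.float64(210.39999999999998)]  box [np.float64(776.0), np.float64(297.6)]
-1 -1 [182.7 189.9] crop [np.float64(610.8), np.float64(259.6)]  box [np.float64(621.6), np.float64(359.6)]
```

Predicted rim corners match the image within about 1 px, so I lower the tray.

Call:
apply_moves(motion=[[[0.9,-0.0003,0.0007,0.015,0,0,0.004],[0.9,0,0,0.02,0,0,0],[0.9,0,0,0.01,0,0,0],[0.9,0,0,0.005,0,0,0],[0.9,0,0,0.005,0,0,0],[0.9,0,0,0.005,0,0,0],[0.9,0,0,0,0,0,0]]])

```text
t: 14.55
tool_pos: [0.4343, 0.2438, 0.0581]
orientation: [-3.141, -0.0, 2.863]
force: [-0.2, 0.6, -0.7]
grip_width: 0.0094
gripper_force: 40.0
```

Call:
apply_moves(motion=[[[0.9,0,0,0.005,0,0,0],[0.9,0,0,0.005,0,0,0],[0.9,0,0,0.005,0,0,0],[0.9,0,0,0,0,0,0]]])

```text
t: 14.95
tool_pos: [0.434, 0.2437, 0.0426]
orientation: [-3.141, -0.001, 2.863]
force: [-0.3, 0.6, -0.8]
grip_width: 0.0094
gripper_force: 40.0
```

Call:
apply_moves(motion=[[[0.9,0,0,0.003,0,0,0],[0.9,0,0,0.003,0,0,0],[0.9,0,0,0.0015,0,0,0],[0.9,0,0,0,0,0,0]]])

```text
t: 15.35
tool_pos: [0.4343, 0.2438, 0.0356]
orientation: [-3.141, -0.0, 2.863]
force: [-0.1, -0.1, -1.7]
grip_width: 0.009
gripper_force: 40.0
```

Call:
apply_moves(motion=[[[0.9,0,0,0.001,0,0,0],[0.3,0,0,0,0,0,0],[0.3,0,0,0,0,0,0],[0.3,0,0,0,0,0,0],[0.3,0,0,0,0,0,0],[0.3,0,0,-0.02,0,0,0],[0.3,0,0,-0.04,0,0,0],[0.3,0,0,-0.04,0,0,0],[0.3,0,0,0,0,0,0]]])

```text
t: 16.25
tool_pos: [0.4367, 0.245, 0.1394]
orientation: [3.136, 0.006, 2.863]
force: [0.8, 0.2, 0.2]
grip_width: 0.0322
gripper_force: 0.0
```

```bash
python3 - <<'E'
from h import *
go(.591,-.2245,.13,85)
q,_=bot.camera("scene");cv2.imwrite("pics/s6full.png",q)
h=cv2.imread("pics/scene0.png")
blobs("scene",h,(350,238,385,265),lambda h,s,v:(s>60),.008)
b=cv2.resize(q[150:240,140:250],None,fx=4,fy=4,interpolation=cv2.INTER_CUBIC)
c=cv2.resize(q[230:280,340:430],None,fx=4,fy=4,interpolation=cv2.INTER_CUBIC)
o=np.zeros((360,800,3),np.uint8);o[:360,:440]=b;o[:200,440:]=c;cv2.imwrite("pics/s6.png",o)
E
```

```text
t 16.25 tcp [0.4367 0.245  0.1394] rpy [3.136 0.006 2.863] grip 0.0322 F [0.8 0.2 0.2] 
 tool shift mm [-277.4 -409.     9. ] turn z rad 1.379 q6 -0.87
{'px': (np.float64(367.3), np.float64(252.5)), 'area': 85, 'rect': [588.9, -232.6], 'size': [34.8, 28.9], 'cen': [588.6, -232.5], 'long_deg': 77.8}
```

View pics/s6.png

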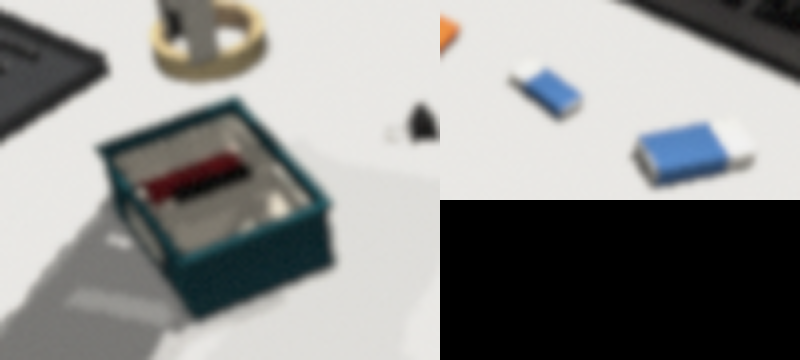

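Call:
apply_moves(motion=[[[0.3,-0.0252,-0.0372,0,0,0,0],[0.3,-0.0252,-0.0372,0,0,0,0],[0.3,-0.0252,-0.0372,0,0,0,0],[0.3,-0.0252,-0.0372,0,0,0,0],[0.3,-0.0252,-0.0372,0,0,0,0],[0.3,-0.0252,-0.0372,0,0,0,0],[0.3,-0.0252,-0.0372,0,0,0,0],[0.3,-0.0252,-0.0372,0,0,0,0],[0.3,-0.0252,-0.0372,0,0,0,0],[0.3,-0.0252,-0.0372,0,0,0,0],[0.3,-0.0252,-0.0372,0,0,0,0],[0.1,0,0,0,0,0,0.138]]])

```text
t: 17.5
tool_pos: [0.5884, -0.2302, 0.1328]
orientation: [-3.141, -0.001, 2.722]
force: [-0.5, 1.3, 0.2]
grip_width: 0.0367
gripper_force: 0.0
```

Call:
apply_moves(motion=[[[0.1,0,0,0,0,0,0.138],[0.1,0,0,0,0,0,0.138],[0.1,0,0,0,0,0,0.138],[0.1,0,0,0,0,0,0.138],[0.1,0,0,0,0,0,0.138],[0.1,0,0,0,0,0,0.138],[0.1,0,0,0,0,0,0.138],[0.1,0,0,0,0,0,0.138],[0.1,0,0,0,0,0,0.138],[0.1,0,0,0,0,0,0],[0.1,0,0,0,0,0,0]]])

```text
t: 18.6
tool_pos: [0.5878, -0.2256, 0.1338]
orientation: [-3.14, -0.001, 1.487]
force: [-0.7, -0.1, 0.2]
grip_width: 0.0419
gripper_force: 0.0
```

```bash
python3 - <<'E'
from h import *
go(.5903,-.2243,.004,85)
E
```

```text
t 18.6 tcp [ 0.5878 -0.2256  0.1338] rpy [-3.140e+00 -1.000e-03  1.487e+00] grip 0.0419 F [-0.7 -0.1  0.2] 
 tool shift mm [  1.5   2.5 129.8] turn z rad 0.003 q6 -0.36
```

Call:
apply_moves(motion=[[[0.1,0.0015,0.0025,0.03,0,0,0],[0.1,0,0,0.045,0,0,0],[0.1,0,0,0.04,0,0,0],[0.1,0,0,0.0188,0,0,0],[0.1,0,0,0,0,0,0],[0.8,0,0,0,0,0,0],[0.8,0,0,0,0,0,0],[0.8,0,0,0,0,0,0],[0.8,0,0,0,0,0,0],[0.8,0,0,0,0,0,0],[0.8,0,0,0,0,0,0]]], squeeze=15)

```text
t: 19.7
tool_pos: [0.591, -0.2246, 0.0013]
orientation: [3.141, 0.0, 1.483]
force: [0.0, 0.8, 0.3]
grip_width: 0.0095
gripper_force: 0.0
```

```bash
python3 - <<'E'
from h import *
q,_=bot.camera("scene");cv2.imwrite("pics/s7full.png",q)
c=cv2.resize(q[200:290,320:420],None,fx=6,fy=6,interpolation=cv2.INTER_CUBIC)
cv2.imwrite("pics/s7.png",c)
print(proj("scene",[.591,-.2246,.0013]),proj("scene",[.591,-.2246,.0133]))
E
```

```text
[364.8 252.5] [365.3 249.1]
```

View pics/s7.png

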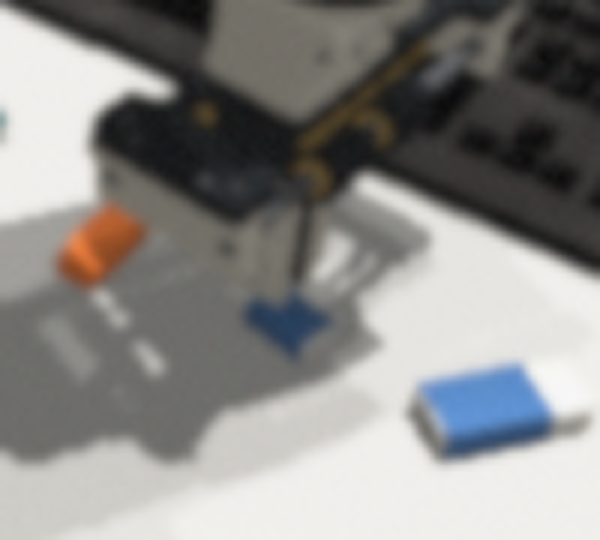

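The fingertips pass above the eraser, so they sit at least 11 mm behind the TCP even at this width. I lift, reopen and go to TCP z ≈ -0.009.

Call:
apply_moves(motion=[[[0.7,0,0,-0.02,0,0,0],[0.1,0,0,-0.01,0,0,0],[0.1,0,0,0,0,0,0],[0.1,0,0,0,0,0,0],[0.1,0,0,0,0,0,0],[0.1,0,0,0.015,0,0,0],[0.1,0,0,0.015,0,0,0],[0.1,0,0,0.005,0,0,0],[0.1,0,0,0.003,0,0,0],[0.1,0,0,0.002,0,0,0],[0.1,0,0,0,0,0,0]]])

```text
t: 20.85
tool_pos: [0.5909, -0.2245, -0.0091]
orientation: [3.142, -0.0, 1.483]
force: [-0.1, 0.6, -0.2]
grip_width: 0.0414
gripper_force: 0.0
```

Call:
apply_moves(motion=[[[0.5,0,0,0,0,0,0],[0.7,0,0,0,0,0,0],[0.7,0,0,0,0,0,0],[0.7,0,0,0,0,0,0],[0.7,0,0,0,0,0,0]]])

```text
t: 21.35
tool_pos: [0.5913, -0.2248, -0.0081]
orientation: [3.14, 0.001, 1.483]
force: [-1.4, 0.8, 6.7]
grip_width: 0.0142
gripper_force: 3.3
```

```bash
python3 - <<'E'
from h import *
q,_=bot.camera("scene");cv2.imwrite("pics/s8full.png",q)
c=cv2.resize(q[215:280,325:415],None,fx=8,fy=8,interpolation=cv2.INTER_CUBIC)
cv2.imwrite("pics/s8.png",c)
s=bot.read_state();print(s["grip_width"],s["gripper_force"],s["force"])
E
```

```text
0.014111539729854258 3.254221323877573 [-2.08156215  0.50092706  6.95661528]
```

View pics/s8.png

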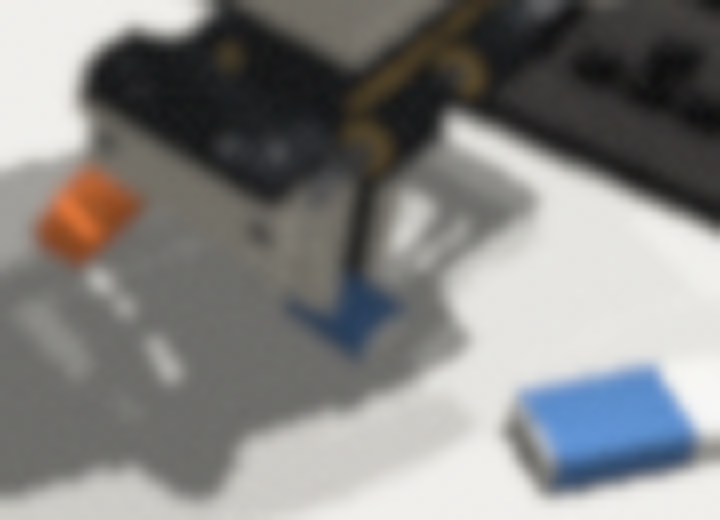

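The tips are pressing on the eraser's top (Fz 7 N at TCP z=-0.008), so the true tips lie about 20 mm behind the TCP. I lift, reopen and go down to about -0.017 with force checks.

Call:
apply_moves(motion=[[[0.7,0,0,-0.02,0,0,0],[0.1,0,0,-0.01,0,0,0],[0.1,0,0,0,0,0,0],[0.1,0,0,0,0,0,0],[0.1,0,0,0,0,0,0],[0.1,0,0,0,0,0,0],[0.1,0,0,0.015,0,0,0],[0.1,0,0,0.012,0,0,0],[0.1,0,0,0.005,0,0,0],[0.1,0,0,0.003,0,0,0],[0.1,0,0,0,0,0,0]]])

```text
t: 22.5
tool_pos: [0.5907, -0.2245, -0.0145]
orientation: [-3.141, -0.0, 1.483]
force: [0.4, 0.3, 0.4]
grip_width: 0.0416
gripper_force: 0.0
```

Call:
apply_moves(motion=[[[0.1,0,0,0.002,0,0,0],[0.1,0,0,0,0,0,0]]])

```text
t: 22.7
tool_pos: [0.591, -0.2246, -0.0158]
orientation: [3.141, 0.0, 1.483]
force: [-0.4, 0.3, 0.0]
grip_width: 0.0419
gripper_force: 0.0
```

```bash
python3 - <<'E'
from h import *
q,_=bot.camera("scene");cv2.imwrite("pics/s9full.png",q)
c=q[215:280,325:415]
for f in ("scene0","s6full"): blobs("scene",cv2.imread(f"pics/{f}.png"),(350,238,385,265),lambda h,s,v:(s>60)&(h>90),.008)
blobs("scene",q,(350,240,385,265),lambda h,s,v:(s>100)&(h>95)&(h<125),.008)
go(.5903,-.2243,-.017,85)
E
```

```text
{'px': (np.float64(367.3), np.float64(252.5)), 'area': 85, 'rect': [588.9, -232.6], 'size': [34.8, 28.9], 'cen': [588.6, -232.5], 'long_deg': 77.8}
{'px': (np.float64(367.3), np.float64(252.5)), 'area': 85, 'rect': [588.9, -232.6], 'size': [34.8, 28.9], 'cen': [588.6, -232.5], 'long_deg': 77.8}
{'px': (np.float64(368.1), np.float64(253.1)), 'area': 50, 'rect': [589.0, -235.7], 'size': [31.5, 19.8], 'cen': [588.2, -235.0], 'long_deg': 31.4}
t 22.75 tcp [ 0.591  -0.2246 -0.0157] rpy [3.141 0.    1.483] grip 0.0417 F [0.1 0.7 0.4] 
 tool shift mm [ 0.2 -0.8  1.3] turn z rad -0.001 q6 -0.35
```

Eraser hasn't moved and nothing is touching. Close.

Call:
apply_moves(motion=[[[0.5,0,0,0,0,0,0],[0.7,0,0,0,0,0,0],[0.7,0,0,0,0,0,0],[0.7,0,0,0,0,0,0],[0.7,0,0,0,0,0,0]]])

```text
t: 23.25
tool_pos: [0.5909, -0.2246, -0.0159]
orientation: [3.141, 0.0, 1.483]
force: [0.7, 0.3, 1.7]
grip_width: 0.02
gripper_force: 14.6
```

Call:
apply_moves(motion=[[[0.7,0,0,-0.02,0,0,0],[0.7,0,0,-0.035,0,0,0],[0.7,0,0,-0.035,0,0,0],[0.7,0,0,-0.036,0,0,0],[0.7,0,0,0,0,0,0.095],[0.7,0,0,0,0,0,0.094],[0.7,0,0,0,0,0,0]]])

```text
t: 23.95
tool_pos: [0.5908, -0.2245, 0.1102]
orientation: [3.141, 0.0, 1.292]
force: [-0.1, -0.7, -0.4]
grip_width: 0.0202
gripper_force: 14.6
```

Call:
apply_moves(motion=[[[0.7,0.0401,-0.0253,0,0,0,0],[0.7,0.0401,-0.0253,0,0,0,0],[0.7,0.0401,-0.0253,0,0,0,0],[0.7,0.0401,-0.0253,0,0,0,0],[0.7,0.0401,-0.0253,0,0,0,0],[0.7,0.0401,-0.0253,0,0,0,0],[0.7,0.0401,-0.0253,0,0,0,0],[0.7,0.0401,-0.0253,0,0,0,0],[0.7,0.0401,-0.0253,0,0,0,0],[0.7,0.0401,-0.0253,0,0,0,0],[0.7,0.0401,-0.0253,0,0,0,0],[0.7,0,0,0,0,0,0]]])

```text
t: 25.15
tool_pos: [0.4421, 0.28, 0.1099]
orientation: [-3.141, -0.001, 1.302]
force: [-0.1, -0.2, 1.0]
grip_width: 0.0199
gripper_force: 14.6
```

```bash
python3 - <<'E'
from h import *
go(.443,.2754,.013,74.2)
q,_=bot.camera("scene");cv2.imwrite("pics/s10full.png",q)
t,_=bot.camera("top")
b=cv2.resize(q[125:240,130:230],None,fx=4,fy=4,interpolation=cv2.INTER_CUBIC)
cv2.imwrite("pics/s10.png",b)
E
```

```text
t 25.15 tcp [0.4421 0.28   0.1099] rpy [-3.141e+00 -1.000e-03  1.302e+00] grip 0.0199 F [-0.1 -0.2  1. ] 
 tool shift mm [-4.2  2.1 96.9] turn z rad 0.006 q6 0.74
```

View pics/s10.png

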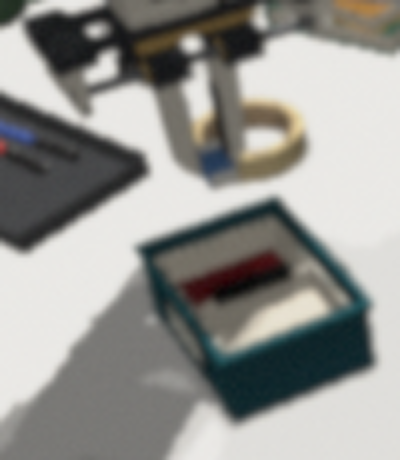

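Call:
apply_moves(motion=[[[0.7,-0.001,0.001,0.025,0,0,0.004],[0.7,0,0,0.03,0,0,0],[0.7,0,0,0.02,0,0,0],[0.7,0,0,0.01,0,0,0],[0.7,0,0,0,0,0,0],[0.7,0,0,0,0,0,0]]])

```text
t: 25.85
tool_pos: [0.4449, 0.2742, 0.0256]
orientation: [3.141, -0.0, 1.289]
force: [0.6, 0.0, -0.6]
grip_width: 0.0199
gripper_force: 15.0
```

```bash
python3 - <<'E'
from h import *
go(.443,.2754,.013,74.2)
E
```

```text
t 25.85 tcp [0.4449 0.2742 0.0256] rpy [ 3.141 -0.     1.289] grip 0.0199 F [ 0.6  0.  -0.6] 
 tool shift mm [ 0.6 -2.2 12.6] turn z rad -0.006 q6 0.74
```

Call:
apply_moves(motion=[[[0.7,0.0006,-0.0022,0.005,0,0,-0.006],[0.7,0,0,0.004,0,0,0],[0.7,0,0,0.002,0,0,0],[0.7,0,0,0,0,0,0]]])

```text
t: 26.25
tool_pos: [0.4425, 0.2755, 0.0144]
orientation: [3.142, 0.001, 1.296]
force: [-1.5, -3.9, 7.2]
grip_width: 0.0198
gripper_force: 15.0
```

Call:
apply_moves(motion=[[[0.7,0,0,0.001,0,0,0],[0.7,0,0,0,0,0,0]]])

```text
t: 26.45
tool_pos: [0.4425, 0.2755, 0.0137]
orientation: [3.141, 0.001, 1.296]
force: [-2.2, -5.5, 10.5]
grip_width: 0.0196
gripper_force: 15.0
```

Call:
apply_moves(motion=[[[0.35,0,0,0,0,0,0],[0.35,0,0,0,0,0,0],[0.35,0,0,0,0,0,0],[0.35,0,0,-0.015,0,0,0],[0.35,0,0,-0.03,0,0,0],[0.35,0,0,-0.04,0,0,0],[-0.2,0,0,-0.03,0,0,0],[-0.2,0,0,0,0,0,0],[-0.2,0,0,0,0,0,0]]])

```text
t: 27.35
tool_pos: [0.4426, 0.2759, 0.1281]
orientation: [3.141, -0.001, 1.296]
force: [-0.2, -0.8, -0.1]
grip_width: 0.0493
gripper_force: 0.0
```

```bash
python3 - <<'E'
from h import *
go(.621,.2255,.08,141.5)
q,_=bot.camera("scene");cv2.imwrite("pics/s11full.png",q)
b=cv2.resize(q[155:240,150:280],None,fx=6,fy=6,interpolation=cv2.INTER_CUBIC)
cv2.imwrite("pics/s11.png",b)
blobs("scene",q,(234,170,256,190),lambda h,s,v:v<90,.010)
blobs("scene",q,(150,190,215,240),lambda h,s,v:(h>100)&(h<125)&(s>80),.04,5)
E
```

```text
t 27.35 tcp [0.4426 0.2759 0.1281] rpy [ 3.141e+00 -1.000e-03  1.296e+00] grip 0.0493 F [-0.2 -0.8 -0.1] 
 tool shift mm [-1.000e-01  1.854e+02  4.820e+01] turn z rad -1.174 q6 0.74
{'px': (np.float64(245.3), np.float64(180.6)), 'area': 30, 'rect': [618.8, 223.0], 'size': [39.3, 18.7], 'cen': [616.1, 221.3], 'long_deg': 44.9}
{'px': (np.float64(186.7), np.float64(193.6)), 'area': 7, 'rect': [432.4, 275.1], 'size': [25.5, 5.8], 'cen': [434.1, 276.1], 'long_deg': 51.0}
```

View pics/s11.png

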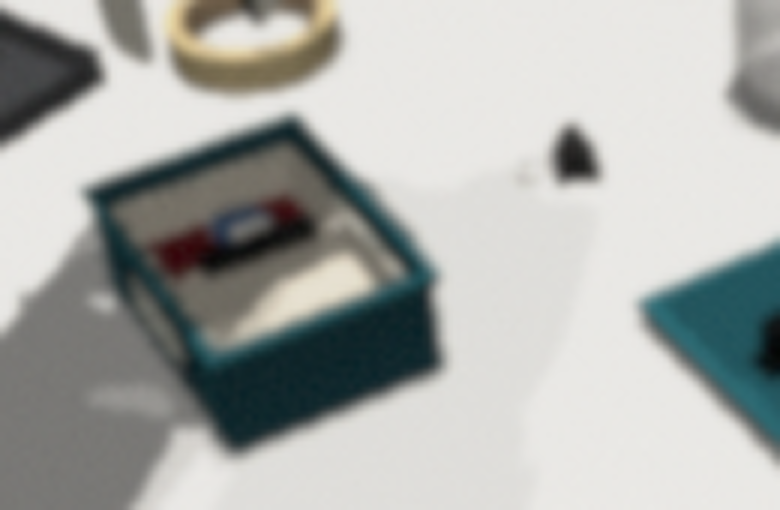

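Call:
apply_moves(motion=[[[-0.2,0,0.045,0,0,0,0],[-0.2,0,0.047,0,0,0,0],[-0.2,0,0.047,0,0,0,0],[-0.2,0,0.0464,0,0,0,-0.13],[-0.2,0,0,0.005,0,0,-0.13],[-0.2,0,0,0.005,0,0,-0.13],[-0.2,0,0,0.005,0,0,-0.13],[-0.2,0,0,0.005,0,0,-0.13],[-0.2,0,0,0.005,0,0,-0.13],[-0.2,0,0,0.005,0,0,-0.13],[-0.2,0,0,0.005,0,0,-0.13],[-0.2,0,0,0.005,0,0,-0.134]]])

```text
t: 28.6
tool_pos: [0.6201, 0.2252, 0.0858]
orientation: [-3.139, -0.002, 2.475]
force: [0.6, 0.6, -0.1]
grip_width: 0.0557
gripper_force: 0.0
```

Call:
apply_moves(motion=[[[-0.2,0,0,0,0,0,0],[-0.2,0,0,0,0,0,0]]])

```text
t: 28.8
tool_pos: [0.6205, 0.2253, 0.0869]
orientation: [-3.14, -0.001, 2.466]
force: [-0.1, 0.1, 0.6]
grip_width: 0.0557
gripper_force: 0.0
```

```bash
python3 - <<'E'
from h import *
go(.621,.2255,-.015,141.5)
t,d=bot.camera("top")
b=cv2.resize(t[235:310,175:255],None,fx=6,fy=6,interpolation=cv2.INTER_CUBIC)
q,_=bot.camera("scene");c=cv2.resize(q[145:200,215:265],None,fx=6,fy=6,interpolation=cv2.INTER_CUBIC)
o=np.zeros((450,780,3),np.uint8);o[:,:480]=b;o[:330,480:]=c;cv2.imwrite("pics/t3.png",o)
blobs("top",t,(180,240,250,300),lambda h,s,v:(h>102)&(h<125)&(s>100),.04,5)
E
```

```text
t 28.8 tcp [0.6205 0.2253 0.0869] rpy [-3.140e+00 -1.000e-03  2.466e+00] grip 0.0557 F [-0.1  0.1  0.6] 
 tool shift mm [ -0.4   0.6 101.9] turn z rad -0.004 q6 -0.62
```

View pics/t3.png

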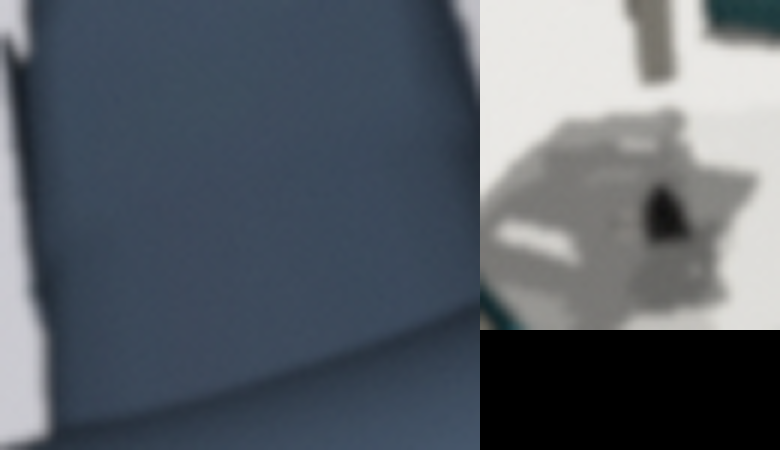

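That view shows the arm covering the box in the top camera and the clip sitting below the open fingers. My picture budget is used up, so from here on I check with numbers only. Clip grasp next.

Call:
apply_moves(motion=[[[-0.2,-0.0004,0.0006,0.03,0,0,0],[-0.2,0,0,0.035,0,0,0],[-0.2,0,0,0.02,0,0,0],[-0.2,0,0,0.01,0,0,0],[-0.2,0,0,0.004,0,0,0],[-0.2,0,0,0.003,0,0,0],[-0.2,0,0,0,0,0,0]]])

```text
t: 29.6
tool_pos: [0.6222, 0.2258, -0.0132]
orientation: [3.141, 0.001, 2.469]
force: [-0.2, -0.3, -0.2]
grip_width: 0.056
gripper_force: 0.0
```

Call:
apply_moves(motion=[[[0.3,0,0,0,0,0,0],[0.6,0,0,0,0,0,0],[0.6,0,0,0,0,0,0],[0.6,0,0,0,0,0,0],[0.6,0,0,0,0,0,0]]], squeeze=20)

```text
t: 30.1
tool_pos: [0.6218, 0.2258, -0.0136]
orientation: [3.141, 0.0, 2.47]
force: [-0.8, -0.4, 2.4]
grip_width: 0.0316
gripper_force: 20.0
```

Call:
apply_moves(motion=[[[0.6,0,0,-0.02,0,0,0],[0.6,0,0,-0.035,0,0,0],[0.6,0,0,-0.035,0,0,0],[0.6,0,0,-0.034,0,0,0],[0.6,0.0284,-0.0283,0,0,0,0],[0.6,0.0284,-0.0283,0,0,0,0],[0.6,0.0284,-0.0283,0,0,0,0],[0.6,0.0284,-0.0283,0,0,0,0],[0.6,0.0284,-0.0283,0,0,0,0],[0.6,0,0,0,0,0,0.13],[0.6,0,0,0,0,0,0.13],[0.6,0,0,0,0,0,0.13]]])

```text
t: 31.3
tool_pos: [0.4223, 0.2034, 0.1103]
orientation: [3.141, 0.0, 2.075]
force: [0.6, -0.3, -0.4]
grip_width: 0.0319
gripper_force: 20.0
```

Call:
apply_moves(motion=[[[0.6,0,0,0,0,0,0.13],[0.6,0,0,0,0,0,0.13],[0.6,0,0,0,0,0,0.13],[0.6,0,0,0,0,0,0.13],[0.6,0,0,0,0,0,0.13],[0.6,0,0,0,0,0,0.134],[0.6,0,0,0,0,0,0],[0.6,0,0,0,0,0,0]]])

```text
t: 32.1
tool_pos: [0.4225, 0.2033, 0.1101]
orientation: [3.142, 0.0, 1.3]
force: [0.1, 0.3, -0.0]
grip_width: 0.0312
gripper_force: 20.0
```

```bash
python3 - <<'E'
from h import *
go(.4229,.2034,.016,74.2)
q,d=bot.camera("scene");cv2.imwrite("pics/s12full.png",q)
# held clip: dark blob near tips; project tips
u=proj("scene",[.4229,.2034,.13]);print(u,proj("scene",[.4229,.2034,.122]))
x,y=map(int,u)
blobs("scene",q,(x-25,y-20,x+25,y+25),lambda h,s,v:v<70,.125,10)
E
```

```text
t 32.1 tcp [0.4225 0.2033 0.1101] rpy [3.142 0.    1.3  ] grip 0.0312 F [ 0.1  0.3 -0. ] 
 tool shift mm [ 0.2  0.4 94.1] turn z rad 0.005 q6 0.62
[195.3 178.8] [195.8 181.3]
{'px': (np.float64(172.3), np.float64(199.5)), 'area': 36, 'rect': [336.1, 187.0], 'size': [37.6, 17.2], 'cen': [332.4, 184.9], 'long_deg': 52.9}
{'px': (np.float64(191.1), np.float64(195.8)), 'area': 87, 'rect': [373.6, 157.8], 'size': [30.6, 49.2], 'cen': [371.9, 160.0], 'long_deg': 145.3}
{'px': (np.float64(212.7), np.float64(193.0)), 'area': 41, 'rect': [415.4, 132.1], 'size': [76.7, 10.1], 'cen': [414.4, 126.4], 'long_deg': 76.5}
{'px': (np.float64(177.2), np.float64(183.9)), 'area': 22, 'rect': [380.3, 228.7], 'size': [14.2, 39.0], 'cen': [382.0, 229.1], 'long_deg': 165.6}
{'px': (np.float64(196.4), np.float64(178.8)), 'area': 76, 'rect': [430.8, 210.4], 'size': [47.7, 31.9], 'cen': [428.9, 207.4], 'long_deg': 53.9}
{'px': (np.float64(181.2), np.float64(158.7)), 'area': 17, 'rect': [465.6, 318.7], 'size': [16.0, 24.5], 'cen': [466.9, 319.5], 'long_deg': 128.6}
```

Clip is held (blob at (196,179)). Lowering.

Call:
apply_moves(motion=[[[0.6,0.0002,0.0004,0.025,0,0,0.005],[0.6,0,0,0.03,0,0,0],[0.6,0,0,0.02,0,0,0],[0.6,0,0,0.008,0,0,0],[0.6,0,0,0,0,0,0],[0.6,0,0,0,0,0,0]]])

```text
t: 32.75
tool_pos: [0.4234, 0.2036, 0.0278]
orientation: [3.141, -0.001, 1.292]
force: [0.6, -0.2, 0.4]
grip_width: 0.0316
gripper_force: 20.0
```

Call:
apply_moves(motion=[[[0.6,0,0,0.004,0,0,0],[0.6,0,0,0.004,0,0,0],[0.6,0,0,0.002,0,0,0],[0.6,0,0,0,0,0,0]]])

```text
t: 33.15
tool_pos: [0.4228, 0.2034, 0.0169]
orientation: [-3.141, 0.0, 1.291]
force: [-0.4, 0.1, 0.0]
grip_width: 0.0315
gripper_force: 20.0
```

Call:
apply_moves(motion=[[[0.6,0,0,0.001,0,0,0],[0.6,0,0,0.001,0,0,0],[0.6,0,0,0,0,0,0]]])

```text
t: 33.45
tool_pos: [0.4229, 0.2034, 0.015]
orientation: [-3.142, 0.0, 1.291]
force: [-0.5, -0.0, -0.1]
grip_width: 0.0317
gripper_force: 20.0
```

Call:
apply_moves(motion=[[[0.6,0,0,0.001,0,0,0],[0.6,0,0,0,0,0,0],[0.15,0,0,0,0,0,0],[0.15,0,0,0,0,0,0],[0.15,0,0,0,0,0,0],[0.15,0,0,-0.015,0,0,0],[0.15,0,0,-0.03,0,0,0],[0.15,0,0,-0.04,0,0,0],[0.15,0,0,-0.04,0,0,0],[0.15,0,0,0,0,0,0]]])

```text
t: 34.45
tool_pos: [0.4253, 0.2043, 0.1434]
orientation: [3.135, -0.005, 1.291]
force: [0.4, 0.9, -0.9]
grip_width: 0.0394
gripper_force: 0.0
```

```bash
python3 - <<'E'
from h import *
go(.581,.0206,.13,164.6)
E
```

```text
t 34.45 tcp [0.4253 0.2043 0.1434] rpy [ 3.135 -0.005  1.291] grip 0.0394 F [ 0.4  0.9 -0.9] 
 tool shift mm [-133.6  200.3   14.1] turn z rad -1.582 q6 0.63
```

Call:
apply_moves(motion=[[[0.1,-0.0267,0.04,0,0,0,0],[0.1,-0.0267,0.04,0,0,0,0],[0.1,-0.0267,0.04,0,0,0,0],[0.1,-0.0267,0.04,0,0,0,0],[0.1,-0.0267,0.04,0,0,0,0],[0.1,0,0,0,0,0,-0.1438],[0.1,0,0,0,0,0,-0.1438],[0.1,0,0,0,0,0,-0.1438],[0.1,0,0,0,0,0,-0.1438],[0.1,0,0,0,0,0,-0.1438],[0.1,0,0,0,0,0,-0.1438],[0.1,0,0,0,0,0,-0.1438]]])

```text
t: 35.65
tool_pos: [0.5778, 0.0198, 0.138]
orientation: [-3.141, -0.001, 2.303]
force: [-0.3, 0.1, -1.1]
grip_width: 0.0419
gripper_force: 0.0
```

Call:
apply_moves(motion=[[[0.1,0,0,0,0,0,-0.1438],[0.1,0,0,0,0,0,-0.1438],[0.1,0,0,0,0,0,-0.1438],[0.1,0,0,0,0,0,-0.1438],[0.1,0,0,0,0,0,0],[0.1,0,0,0,0,0,0]]])

```text
t: 36.25
tool_pos: [0.578, 0.0199, 0.1384]
orientation: [-3.141, -0.001, 2.868]
force: [0.5, -0.6, -0.2]
grip_width: 0.0419
gripper_force: 0.0
```

```bash
python3 - <<'E'
from h import *
go(.581,.0206,.02,164.6)
t,d=bot.camera("top");cv2.imwrite("pics/t4full.png",t);np.save("t4.npy",d)
R=(180,240,250,300)
print("blue");blobs("top",t,R,lambda h,s,v:(h>103)&(h<125)&(s>100),.04,5)
print("red");blobs("top",t,R,lambda h,s,v:((h<10)|(h>170))&(s>100),.028,15)
print("dark");blobs("top",t,R,lambda h,s,v:v<60,.044,12)
a=np.radians(74.2);Y=np.array([np.cos(a),np.sin(a)]);X=np.array([Y[1],-Y[0]]);c=np.array([.434,.2437])
# depth heights over tray grid, mm
for y in range(60,-61,-8):
    r=[]
    for x in range(-36,37,8):
        w=c+X*x/1000+Y*y/1000;u,v=proj("top",[*w,.035]);r.append(int(round(wz("top",d,(round(u),round(v)))[2]*1000)))
    print(y,r)
E
```

```text
t 36.25 tcp [0.578  0.0199 0.1384] rpy [-3.141e+00 -1.000e-03  2.868e+00] grip 0.0419 F [ 0.5 -0.6 -0.2] 
 tool shift mm [ -2.8   1.5 118.4] turn z rad -0.004 q6 -1.34
blue
{'px': (np.float64(204.4), np.float64(268.3)), 'area': 58, 'rect': [443.7, 271.0], 'size': [27.2, 22.1], 'cen': [443.2, 270.7], 'long_deg': 76.3}
red
{'px': (np.float64(200.8), np.float64(276.7)), 'area': 182, 'rect': [422.8, 282.0], 'size': [56.9, 34.1], 'cen': [421.2, 282.7], 'long_deg': 70.8}
{'px': (np.float64(205.7), np.float64(259.7)), 'area': 148, 'rect': [468.1, 268.8], 'size': [56.2, 30.1], 'cen': [468.6, 269.3], 'long_deg': 78.9}
dark
{'px': (np.float64(228.9), np.float64(274.6)), 'area': 50, 'rect': [423.7, 202.4], 'size': [18.2, 27.3], 'cen': [423.8, 202.3], 'long_deg': 165.9}
{'px': (np.float64(213.0), np.float64(271.1)), 'area': 52, 'rect': [434.9, 246.2], 'size': [11.1, 55.3], 'cen': [434.4, 246.1], 'long_deg': 164.2}
60 [31, 31, 30, 33, 23, 27, 29, 31, 26, 26]
52 [25, 27, 25, 32, 36, 41, 38, 31, 33, 31]
44 [28, 28, 26, 26, 42, 44, 29, 24, 25, 27]
36 [25, 26, 23, 30, 47, 47, 41, 25, 27, 28]
28 [23, 26, 31, 26, 53, 57, 51, 27, 20, 23]
20 [27, 24, 28, 25, 50, 55, 53, 31, 28, 34]
12 [24, 27, 30, 28, 47, 49, 57, 30, 31, 27]
4 [28, 50, 53, 53, 55, 56, 55, 51, 60, 45]
-4 [30, 24, 28, 21, 42, 27, 29, 26, 46, 31]
-12 [24, 27, 25, 27, 28, 28, 26, 24, 26, 27]
-20 [26, 22, 29, 27, 27, 27, 30, 24, 31, 30]
-28 [21, 27, 25, 26, 29, 29, 27, 26, 30, 24]
-36 [25, 28, 30, 48, 41, 41, 47, 31, 25, 26]
-44 [27, 26, 26, 36, 43, 40, 40, 41, 26, 27]
-52 [24, 22, 23, 31, 29, 29, 32, 27, 25, 33]
-60 [26, 25, 27, 26, 29, 29, 28, 24, 29, 28]
```

Clip heights (41–45 mm over a 27 mm floor) look right, but the eraser heights slope, so I fit a plane to its top.

```bash
cat > fit.py <<'E'
from h import *
a=np.radians(74.2);Y=np.array([np.cos(a),np.sin(a)]);X=np.array([Y[1],-Y[0]]);c=np.array([.434,.2437])
def pts(t,d,y0,y1,f):
    H=cv2.cvtColor(t,cv2.COLOR_BGR2HSV).astype(int);o=[]
    for v in range(240,302):
        for u in range(180,252):
            if d[v,u]<=0: continue
            w=wz("top",d,(u,v));r=w[:2]-c;x,y=r@X*1e3,r@Y*1e3;z=w[2]*1e3
            if abs(x)<38 and y0<y<y1 and f(*H[v,u],z): o.append((x,y,z,*H[v,u]))
    return np.array(o)
def plane(P):
    A=np.c_[P[:,:2]-P[:,:2].mean(0),np.ones(len(P))];s=np.linalg.lstsq(A,P[:,2],rcond=None)[0]
    print(len(P),"xy mean",P[:,:2].mean(0).round(1),"range y",P[:,1].min().round(1),P[:,1].max().round(1),"x",P[:,0].min().round(1),P[:,0].max().round(1),"slopes",s[:2].round(2),"z",s[2].round(1))
E
python3 - <<'E'
from fit import *
t=cv2.imread("pics/t4full.png");d=np.load("t4.npy")
blue=lambda h,s,v,z:(100<h<125) and s>90
P=pts(t,d,8,66,blue);plane(P)
Q=pts(t,d,8,66,lambda h,s,v,z:s<70 and v>95);Q=Q[abs(Q[:,0]-P[:,0].mean())<15];print("white",len(Q));print(Q[:,:3].round(0).astype(int).tolist()[:40])
C=pts(t,d,-62,-8,lambda h,s,v,z:v<70);plane(C)
E
```

```text
Traceback (most recent call last):
  File "fit.py", line 8, in pts
    w=wz("top",d,(u,v));r=w[:2]-c;x,y=r@X*1e3,r@Y*1e3;z=w[2]*1e3
  File "h.py", line 14, in wz
    a=cast(n,[uv],0)[0];c=T[:3,3];ax=-T[:3,2];return c+(a-c)*D/((a-c)@ax)
      ~~~~^^^^^^^^^^
  File "h.py", line 6, in cast
    K,k,T=model(n);uv=np.atleast_2d(np.float64(uv))
          ~~~~~^^^
  File "h.py", line 4, in model
    m=bot.camera_model(n);return np.array(m["K"]),m["k1"],np.array(m["pose"])
ValueError: time passes only in moves, steps and waits
```

```bash
sed -i 's/^def model(n):/import functools\n@functools.lru_cache(None)\ndef model(n):/' h.py
cat > run.py <<'E'
from fit import *
def check(t,d):
    P=pts(t,d,8,66,lambda h,s,v,z:(100<h<125) and s>90);print("blue");plane(P)
    Q=pts(t,d,8,66,lambda h,s,v,z:s<70 and v>95);Q=Q[abs(Q[:,0]-P[:,0].mean())<15];print("white",len(Q));print(Q[:,:3].round(0).astype(int).tolist()[:30])
    C=pts(t,d,-62,-8,lambda h,s,v,z:v<70);print("clip");plane(C)
    F=pts(t,d,10,62,lambda h,s,v,z:(h<10 or h>170) and s>100);print("felt");plane(F)
    B=pts(t,d,-62,-8,lambda h,s,v,z:v>120);print("bare");plane(B)
E
python3 -c "
from run import *
check(cv2.imread('pics/t4full.png'),np.load('t4.npy'))"
```

```text
blue
62 xy mean [ 1.5 26.7] range y 13.4 39.9 x -8.2 10.9 slopes [ 0.   -0.45] z 50.1
white 68
[[14, 65, 29], [15, 63, 26], [12, 65, 25], [12, 61, 29], [8, 66, 30], [9, 63, 30], [11, 51, 38], [12, 48, 37], [13, 47, 29], [6, 63, 28], [8, 52, 38], [9, 50, 37], [9, 47, 37], [10, 44, 40], [10, 40, 44], [3, 66, 24], [4, 62, 27], [5, 56, 29], [5, 51, 41], [6, 49, 37], [6, 46, 40], [7, 43, 39], [0, 64, 29], [2, 54, 38], [2, 50, 41], [3, 48, 40], [4, 45, 41], [4, 42, 44], [10, 12, 57], [11, 10, 57]]
clip
56 xy mean [  1.9 -42.1] range y -49.7 -32.9 x -11.2 14.8 slopes [-0.02  0.28] z 40.1
felt
310 xy mean [-0.9 35.9] range y 11.0 60.4 x -36.7 37.5 slopes [ 0.01 -0.01] z 27.6
bare
444 xy mean [ -0.8 -33.8] range y -62.0 -8.0 x -37.9 37.9 slopes [ 0.02 -0.  ] z 27.4
```

The eraser is tilted about 24°, with its -y end caught on the bar. Before mending that I compare the clip's slope with its slope on the desk.

```bash
python3 - <<'E'
from h import *
def dark(t,d,c,ang,roi,th):
    a=np.radians(ang);X=np.array([np.cos(a),np.sin(a)]);Yv=np.array([-X[1],X[0]]);o=[]
    V=t.max(2)
    for v in range(roi[1],roi[3]):
        for u in range(roi[0],roi[2]):
            if V[v,u]<th and d[v,u]>0:
                w=wz("top",d,(u,v));r=(w[:2]-c)*1e3;o.append((r@X,r@Yv,w[2]*1e3))
    P=np.array(o);A=np.c_[P[:,:2],np.ones(len(P))];s=np.linalg.lstsq(A,P[:,2],rcond=None)[0]
    print(len(P),"mean",P.mean(0).round(1),"x",P[:,0].min().round(1),P[:,0].max().round(1),"y",P[:,1].min().round(1),P[:,1].max().round(1),"fit",s.round(2))
    for lo in range(-24,25,6):
        q=P[(P[:,0]>=lo)&(P[:,0]<lo+6)]
        if len(q): print(lo,len(q),np.round(np.median(q[:,2]),1),"ywid",np.ptp(q[:,1]).round(0))
t0=cv2.imread("pics/top0.png");d0=np.load("top0.npy")
for th in(70,110): dark(t0,d0,np.array([.621,.2255]),-38.5,(210,198,236,220),th)
t=cv2.imread("pics/t4full.png");d=np.load("t4.npy")
for th in(70,110): dark(t,d,np.array([.4229,.2034]),254.2,(221,266,237,284),th)
E
```

```text
54 mean [ 0.1  0.1 12.4] x -7.8 8.8 y -15.2 14.1 fit [ 0.65 -0.11 12.34]
-12 5 3.9 ywid 20.0
-6 23 10.4 ywid 26.0
0 19 17.2 ywid 28.0
6 7 12.9 ywid 22.0
81 mean [ 0.2  0.3 10.3] x -9.9 11.7 y -15.7 17.7 fit [ 0.44 -0.08 10.22]
-12 14 2.1 ywid 27.0
-6 29 10.4 ywid 33.0
0 21 17.1 ywid 30.0
6 17 9.2 ywid 29.0
56 mean [ 0.3  1.6 40.1] x -8.9 7.9 y -11.5 14.5 fit [-2.800e-01 -2.000e-02  4.026e+01]
-12 6 37.6 ywid 14.0
-6 19 41.7 ywid 26.0
0 26 41.1 ywid 25.0
6 5 36.1 ywid 17.0
77 mean [-0.   1.8 38.9] x -11.3 8.9 y -12.6 16.1 fit [-6.000e-02  1.000e-02  3.884e+01]
-12 15 34.0 ywid 28.0
-6 21 42.3 ywid 29.0
0 29 40.7 ywid 29.0
6 12 35.3 ywid 26.0
```

```bash
cat > prof.py <<'E'
from h import *
a=np.radians(74.2);Y=np.array([np.cos(a),np.sin(a)]);X=np.array([Y[1],-Y[0]]);c=np.array([.434,.2437])
def avg(n,k=8):
    L=[bot.camera(n) for _ in range(k)];D=np.array([l[1] for l in L]);D[D<=0]=np.nan
    return np.mean([l[0] for l in L],0).astype(np.uint8),np.nanmedian(D,0)
def world(n,d):
    h,w=d.shape;u,v=np.meshgrid(np.arange(w),np.arange(h));a0=cast(n,np.c_[u.ravel(),v.ravel()],0);T=model(n)[2];o=T[:3,3]
    r=a0-o;return (o+r*(d.ravel()/(r@-T[:3,2]))[:,None]).reshape(h,w,3)
def grid(n,d,step=4,xr=18):
    W=world(n,d);r=W[...,:2]-c;x=r@X*1e3;y=r@Y*1e3;z=W[...,2]*1e3
    for lo in range(60,-65,-step):
        row=[]
        for xl in range(-xr,xr,6):
            m=(x>=xl)&(x<xl+6)&(y>=lo)&(y<lo+step)&(z>15)&(z<75);row.append(int(np.median(z[m])) if m.any() else -1)
        print(lo,row)
E
python3 - <<'E'
from prof import *
for n in("top","scene"):
    t,d=avg(n);np.save(f"a_{n}.npy",d);cv2.imwrite(f"pics/a_{n}.png",t);print(n);grid(n,d)
E
```

```text
top
60 [26, 27, 27, 28, 27, 27]
56 [26, 27, 27, 26, 28, 28]
52 [27, 27, 39, 36, 37, 28]
48 [27, 28, 39, 39, 39, 29]
44 [27, 36, 40, 40, 41, 27]
40 [28, 28, 43, 43, 43, 27]
36 [26, 28, 45, 44, 44, 26]
32 [27, 26, 47, 46, 46, 27]
28 [27, 29, 49, 49, 48, 27]
24 [27, 38, 50, 50, 51, 28]
20 [29, 28, 51, 51, 52, 28]
16 [28, 28, 53, 55, 54, 29]
12 [29, 55, 55, 56, 56, 29]
8 [27, 46, 52, 51, 51, 47]
4 [53, 55, 52, 53, 52, 54]
0 [55, 55, 55, 54, 55, 56]
-4 [54, 52, 54, 53, 53, 54]
-8 [26, 30, 28, 38, 38, 27]
-12 [27, 27, 31, 27, 29, 27]
-16 [27, 27, 27, 28, 28, 27]
-20 [27, 25, 26, 25, 25, 28]
-24 [27, 26, 27, 27, 29, 27]
-28 [27, 28, 27, 27, 28, 28]
-32 [28, 28, 31, 27, 31, 27]
-36 [27, 34, 38, 33, 36, 35]
-40 [26, 41, 43, 42, 43, 41]
-44 [28, 43, 41, 43, 43, 42]
-48 [27, 38, 40, 39, 38, 38]
-52 [26, 31, 33, 32, 32, 32]
-56 [26, 26, 27, 28, 26, 27]
-60 [27, 27, 27, 26, 27, 27]
-64 [27, 27, 26, 27, 27, 27]
scene
60 [29, 27, 31, -1, 34, 32]
56 [27, 27, -1, -1, -1, 28]
52 [27, 27, -1, -1, -1, -1]
48 [-1, 33, 39, 39, -1, -1]
44 [27, -1, 40, -1, 41, -1]
40 [27, 34, -1, 42, -1, -1]
36 [28, 43, -1, 45, -1, -1]
32 [-1, 35, 46, 46, -1, -1]
28 [-1, 45, 48, 48, -1, -1]
24 [-1, 39, 49, -1, 50, -1]
20 [-1, 49, 51, -1, 52, -1]
16 [-1, 53, -1, 53, -1, -1]
12 [-1, 52, -1, 55, -1, -1]
8 [-1, 53, 55, 55, 53, -1]
4 [-1, 53, 54, 53, -1, -1]
0 [-1, 54, 55, 54, -1, 55]
-4 [34, 35, 35, 34, 34, 36]
-8 [49, 50, 51, 49, 50, 47]
-12 [26, 48, 28, 39, 37, 40]
-16 [27, 27, 29, 29, 29, 27]
-20 [27, 28, 27, 27, 27, 27]
-24 [28, 27, -1, -1, -1, -1]
-28 [27, -1, -1, -1, -1, -1]
-32 [27, -1, -1, -1, -1, -1]
-36 [28, -1, -1, -1, -1, -1]
-40 [-1, -1, -1, -1, 42, -1]
-44 [37, 43, 43, 43, -1, 42]
-48 [40, 40, 42, 41, 42, 41]
-52 [38, 40, 40, 37, 38, -1]
-56 [-1, -1, -1, -1, -1, -1]
-60 [-1, -1, -1, -1, -1, -1]
-64 [-1, -1, -1, -1, -1, -1]
```

```bash
python3 - <<'E'
from prof import *
def pr(n,d,cen,ang,z0):
    W=world(n,d);a=np.radians(ang);Xc=np.array([np.cos(a),np.sin(a)]);Yc=np.array([-Xc[1],Xc[0]])
    r=W[...,:2]-cen;x=r@Xc*1e3;y=r@Yc*1e3;z=W[...,2]*1e3-z0;o=[]
    for lo in range(-30,22,3):
        m=(x>=lo)&(x<lo+3)&(abs(y)<11)&(abs(z)<25);o.append((lo,int(m.sum()),round(float(np.median(z[m])),1) if m.any() else None))
    print(n,z0,o)
pr("top",np.load("top0.npy"),np.array([.621,.2255]),-38.5,0);pr("scene",np.load("scene0.npy"),np.array([.621,.2255]),-38.5,0)
pr("top",np.load("a_top.npy"),np.array([.4229,.2034]),254.2,27.5);pr("scene",np.load("a_scene.npy"),np.array([.4229,.2034]),254.2,27.5)
E
```

```text
top 0 [(-30, 8, -1.5), (-27, 6, -0.7), (-24, 9, -1.2), (-21, 6, -0.7), (-18, 9, 0.6), (-15, 5, 0.6), (-12, 9, 0.4), (-9, 7, 3.9), (-6, 10, 8.2), (-3, 8, 12.1), (0, 9, 17.7), (3, 5, 16.6), (6, 6, 12.6), (9, 6, 6.9), (12, 5, 1.0), (15, 7, -1.0), (18, 7, -1.0), (21, 7, 1.0)]
scene 0 [(-30, 4, 1.0), (-27, 5, -1.7), (-24, 4, -0.2), (-21, 5, 0.8), (-18, 2, -0.5), (-15, 4, -2.1), (-12, 3, 0.8), (-9, 5, 5.5), (-6, 5, 11.7), (-3, 4, 14.8), (0, 4, 14.8), (3, 3, 14.4), (6, 4, 8.4), (9, 3, 4.1), (12, 3, -1.0), (15, 5, -0.5), (18, 4, -0.9), (21, 2, -3.0)]
top 27.5 [(-30, 7, 0.6), (-27, 9, -0.2), (-24, 8, -1.1), (-21, 9, -0.4), (-18, 7, 0.4), (-15, 8, 0.6), (-12, 7, 4.6), (-9, 7, 9.5), (-6, 7, 15.6), (-3, 9, 15.5), (0, 10, 15.5), (3, 11, 10.9), (6, 10, 6.0), (9, 11, 0.6), (12, 8, -0.5), (15, 8, -0.3), (18, 10, -0.4), (21, 8, -0.2)]
scene 27.5 [(-30, 10, 0.2), (-27, 1, -0.1), (-24, 8, 0.0), (-21, 0, None), (-18, 0, None), (-15, 0, None), (-12, 0, None), (-9, 0, None), (-6, 0, None), (-3, 4, 15.5), (0, 6, 15.7), (3, 11, 14.3), (6, 6, 11.8), (9, 0, None), (12, 0, None), (15, 0, None), (18, 0, None), (21, 0, None)]
```

The clip's profile matches its desk profile (15.6 mm high, just shifted 3 mm), so it lies flat. Next I press the eraser's raised end down with nearly shut fingers.

```bash
python3 - <<'E'
from h import *
go(.4408,.2625,.138,74.2)
E
```

```text
t 37.1 tcp [0.5783 0.0198 0.1391] rpy [3.142 0.    2.873] grip 0.042 F [-0.2  0.8 -0.4] 
 tool shift mm [197.  197.4   1.1] turn z rad 1.577 q6 -1.35
```

Call:
apply_moves(motion=[[[0.8,0.0328,0.0329,0,0,0,0],[0.8,0.0328,0.0329,0,0,0,0],[0.8,0.0328,0.0329,0,0,0,0],[0.8,0.0328,0.0329,0,0,0,0],[0.8,0.0328,0.0329,0,0,0,0],[0.8,0.0328,0.0329,0,0,0,0],[0.8,0,0,0,0,0,0.1434],[0.8,0,0,0,0,0,0.1434],[0.8,0,0,0,0,0,0.1434],[0.8,0,0,0,0,0,0.1434],[0.8,0,0,0,0,0,0.1434],[0.8,0,0,0,0,0,0.1434]]])

```text
t: 38.3
tool_pos: [0.441, 0.2625, 0.1391]
orientation: [3.141, -0.0, 2.006]
force: [-0.1, 0.1, 0.8]
grip_width: 0.0093
gripper_force: 0.0
```

Call:
apply_moves(motion=[[[0.8,0,0,0,0,0,0.1434],[0.8,0,0,0,0,0,0.1434],[0.8,0,0,0,0,0,0.1434],[0.8,0,0,0,0,0,0.1434],[0.8,0,0,0,0,0,0.1434],[0.8,0,0,0.03,0,0,0],[0.8,0,0,0.035,0,0,0],[0.8,0,0,0.02,0,0,0],[0.8,0,0,0,0,0,0],[0.8,0,0,0,0,0,0]]])

```text
t: 39.3
tool_pos: [0.4412, 0.2625, 0.0546]
orientation: [3.141, -0.0, 1.295]
force: [0.5, -0.3, 0.4]
grip_width: 0.0094
gripper_force: 0.0
```

```bash
python3 - <<'E'
from h import *
go(.4408,.2625,.03,74.2)
E
```

```text
t 39.3 tcp [0.4412 0.2625 0.0546] rpy [ 3.141 -0.     1.295] grip 0.0094 F [ 0.5 -0.3  0.4] 
 tool shift mm [-0.2 -0.4 24.6] turn z rad 0.0 q6 0.72
```

Call:
apply_moves(motion=[[[0.8,0,0,0.01,0,0,0],[0.8,0,0,0.007,0,0,0],[0.8,0,0,0.003,0,0,0],[0.8,0,0,0,0,0,0]]])

```text
t: 39.7
tool_pos: [0.4408, 0.2624, 0.0337]
orientation: [-3.141, 0.0, 1.295]
force: [0.0, -0.3, -0.5]
grip_width: 0.0095
gripper_force: 0.0
```

Call:
apply_moves(motion=[[[0.8,0,0,0.003,0,0,0],[0.8,0,0,0.003,0,0,0],[0.8,0,0,0,0,0,0]]])

```text
t: 40.0
tool_pos: [0.4408, 0.2624, 0.0277]
orientation: [-3.141, 0.0, 1.295]
force: [0.0, -0.2, -0.0]
grip_width: 0.0095
gripper_force: 0.0
```

Call:
apply_moves(motion=[[[0.8,0,0,0.003,0,0,0],[0.8,0,0,0,0,0,0]]])

```text
t: 40.2
tool_pos: [0.4408, 0.2624, 0.0247]
orientation: [-3.141, 0.0, 1.295]
force: [-1.5, 0.2, 0.1]
grip_width: 0.0092
gripper_force: 0.0
```

Call:
apply_moves(motion=[[[0.8,0,0,0.0025,0,0,0],[0.8,0,0,0,0,0,0]]])

```text
t: 40.4
tool_pos: [0.4408, 0.2624, 0.0223]
orientation: [-3.141, 0.0, 1.295]
force: [0.2, 0.4, 0.5]
grip_width: 0.009
gripper_force: 0.0
```

Call:
apply_moves(motion=[[[0.8,0,0,0.002,0,0,0],[0.8,0,0,0,0,0,0]]])

```text
t: 40.6
tool_pos: [0.4409, 0.2624, 0.0203]
orientation: [-3.141, 0.0, 1.295]
force: [-0.6, -0.5, 0.3]
grip_width: 0.0095
gripper_force: 0.0
```

```bash
python3 - <<'E'
from prof import *
t,d=avg("scene",3);grid("scene",d,6)
E
```

```text
60 [33, 32, -1, -1, -1, 34]
54 [27, 26, -1, -1, -1, -1]
48 [28, 28, -1, -1, 38, -1]
42 [27, 28, -1, -1, -1, -1]
36 [28, -1, -1, -1, 40, -1]
30 [-1, -1, -1, 40, 40, -1]
24 [57, -1, -1, 39, 54, -1]
18 [-1, -1, -1, -1, 57, -1]
12 [50, -1, -1, 53, 67, 68]
6 [61, 64, 58, -1, 60, 62]
0 [55, 54, 53, 55, -1, 54]
-6 [37, 37, 36, 37, 37, 36]
-12 [46, 49, 49, 46, 51, 48]
-18 [26, 26, 29, 27, 27, 26]
-24 [28, 27, 27, 27, 29, 28]
-30 [27, -1, -1, -1, -1, -1]
-36 [27, -1, -1, -1, -1, -1]
-42 [37, 43, 43, 43, 44, -1]
-48 [40, 41, 41, 42, 42, 42]
-54 [39, -1, 40, 40, 41, 39]
-60 [-1, -1, -1, -1, -1, -1]
```

Eraser top now reads about 40 mm all along, so it looks flat. Retreat to above the lid and re-check from the top.

Call:
apply_moves(motion=[[[0.8,0,0,-0.02,0,0,0],[0.8,0,0,-0.04,0,0,0],[0.8,0,0,-0.05,0,0,0],[0.4,0,0,0,0,0,-0.1434],[0.1,0,0,0,0,0,-0.1434],[0.1,0,0,0,0,0,-0.1434],[0.1,0,0,0,0,0,-0.1434],[0.1,0,0,0,0,0,-0.1434],[0.1,0,0,0,0,0,-0.1434],[0.1,0,0,0,0,0,-0.1434],[0.1,0,0,0,0,0,-0.1434],[0.1,0,0,0,0,0,-0.1434]]])

```text
t: 41.95
tool_pos: [0.4409, 0.2624, 0.1306]
orientation: [3.142, 0.0, 2.592]
force: [0.6, 0.0, -0.7]
grip_width: 0.0421
gripper_force: 0.0
```

Call:
apply_moves(motion=[[[0.1,0,0,0,0,0,-0.1434],[0.1,0,0,0,0,0,-0.1434],[0.1,-0.033,-0.0327,0,0,0,0],[0.1,-0.033,-0.0327,0,0,0,0],[0.1,-0.033,-0.0327,0,0,0,0],[0.1,-0.033,-0.0327,0,0,0,0],[0.1,-0.033,-0.0327,0,0,0,0],[0.1,-0.033,-0.0327,0,0,0,0],[0.1,0,0,0,0,0,0],[0.1,0,0,0,0,0,0]]])

```text
t: 42.95
tool_pos: [0.5796, 0.02, 0.1303]
orientation: [3.142, -0.0, 2.871]
force: [-0.4, 0.4, -0.8]
grip_width: 0.0416
gripper_force: 0.0
```

```bash
python3 - <<'E'
from prof import *
t,d=avg("top",6);grid("top",d,6)
from run import check
check(t,d)
go(.5805,.0206,.02,164.6)
E
```

```text
60 [27, 28, 28, 27, 26, 27]
54 [27, 26, 27, 27, 27, 27]
48 [27, 27, 38, 37, 39, 27]
42 [27, 28, 39, 39, 37, 27]
36 [26, 28, 38, 41, 39, 27]
30 [27, 28, 38, 39, 38, 28]
24 [27, 35, 38, 40, 40, 28]
18 [27, 28, 40, 39, 38, 29]
12 [27, 31, 38, 38, 39, 27]
6 [28, 33, 40, 39, 40, 28]
0 [55, 54, 53, 55, 54, 54]
-6 [50, 53, 52, 53, 52, 52]
-12 [27, 26, 30, 27, 27, 27]
-18 [27, 26, 28, 26, 28, 27]
-24 [25, 27, 26, 26, 27, 27]
-30 [26, 26, 28, 27, 27, 27]
-36 [29, 32, 33, 33, 33, 34]
-42 [27, 41, 42, 41, 41, 42]
-48 [28, 40, 41, 41, 38, 40]
-54 [26, 32, 29, 32, 28, 31]
-60 [27, 26, 27, 28, 26, 27]
blue
73 xy mean [ 1.3 23.3] range y 9.2 37.8 x -8.3 10.8 slopes [-0. -0.] z 39.2
white 57
[[15, 66, 26], [15, 63, 27], [12, 65, 26], [13, 62, 27], [9, 64, 28], [11, 50, 40], [12, 47, 41], [13, 47, 28], [6, 66, 26], [6, 63, 27], [8, 53, 37], [8, 49, 39], [9, 47, 38], [10, 44, 39], [11, 42, 36], [11, 38, 41], [3, 65, 29], [4, 62, 27], [5, 52, 38], [6, 49, 38], [7, 46, 38], [7, 44, 37], [8, 41, 39], [0, 65, 25], [2, 51, 39], [3, 48, 39], [4, 45, 39], [4, 42, 43], [5, 39, 42], [-3, 66, 28]]
clip
57 xy mean [  1.7 -41.9] range y -49.4 -33.1 x -11.3 14.7 slopes [0.   0.16] z 39.7
felt
309 xy mean [-0.6 36.3] range y 10.3 59.9 x -36.6 38.0 slopes [ 0. -0.] z 27.6
bare
442 xy mean [ -0.8 -34. ] range y -61.7 -8.1 x -38.0 37.8 slopes [ 0.01 -0.  ] z 27.4
t 43.25 tcp [0.5794 0.0216 0.1307] rpy [3.142 0.    2.874] grip 0.0418 F [-0.4  0.8  0.3] 
 tool shift mm [ -1.3  -0.7 110.7] turn z rad 0.001 q6 -1.35
```

Eraser is flat (slope 0, top 39 mm, y 7–53), and the clip and tray are fine. Now the lid.

Call:
apply_moves(motion=[[[0.1,-0.0013,-0.0007,0.04,0,0,0],[0.1,0,0,0.04,0,0,0],[0.1,0,0,0.03,0,0,0],[0.1,0,0,0.011,0,0,0],[0.1,0,0,0,0,0,0],[0.9,0,0,0,0,0,0],[0.9,0,0,0,0,0,0],[0.9,0,0,0,0,0,0],[0.9,0,0,0,0,0,0],[0.9,0,0,0,0,0,0],[0.9,0,0,0,0,0,0]]], squeeze=50)

```text
t: 44.35
tool_pos: [0.5812, 0.0196, 0.0103]
orientation: [3.141, 0.001, 2.873]
force: [-0.9, 0.3, 6.0]
grip_width: 0.0134
gripper_force: 50.0
```

Call:
apply_moves(motion=[[[0.9,0,0,-0.015,0,0,0],[0.9,0,0,-0.03,0,0,0],[0.9,0,0,-0.03,0,0,0],[0.9,0,0,-0.03,0,0,0.007],[0.9,0.02,0.0172,0,0,0,0],[0.9,0.0338,0.0292,0,0,0,0],[0.9,0.0338,0.0292,0,0,0,0],[0.9,0.0338,0.0292,0,0,0,0],[0.9,0.0338,0.0292,0,0,0,0],[0.9,0.0338,0.0292,0,0,0,0],[0.9,0.0135,0.0121,0,0,0,0],[0.9,0,0,0,0,0,0]]])

```text
t: 45.55
tool_pos: [0.4325, 0.2451, 0.1153]
orientation: [3.141, 0.0, 2.869]
force: [-0.4, -0.6, -1.5]
grip_width: 0.0136
gripper_force: 50.0
```

Call:
apply_moves(motion=[[[0.9,0,0,0,0,0,0],[0.9,0,0,0,0,0,0]]])

```text
t: 45.75
tool_pos: [0.4343, 0.2427, 0.1148]
orientation: [3.142, 0.0, 2.865]
force: [0.3, -0.4, -2.2]
grip_width: 0.0138
gripper_force: 50.0
```

```bash
python3 - <<'E'
from prof import *
go(.434,.2434,.07,164.2)
t,d=avg("scene",4);cv2.imwrite("pics/s13full.png",t)
W=world("scene",d);hsv=cv2.cvtColor(t,cv2.COLOR_BGR2HSV).astype(int)
r=W[...,:2]-c;x=r@X*1e3;y=r@Y*1e3;z=W[...,2]*1e3
teal=(hsv[...,1]>90)&(hsv[...,0]>80)&(hsv[...,0]<105)&(abs(x)<80)&(abs(y)<100)
m=teal&(z>95)&(z<130)
P=np.c_[x[m],y[m],z[m]];A=np.c_[P[:,:2],np.ones(len(P))];k=np.abs(P[:,2]-np.median(P[:,2]))<8
print(m.sum(),"slopes",np.linalg.lstsq(A[k],P[k,2],rcond=None)[0].round(3),"x",np.percentile(P[k,0],[1,99]).round(1),"y",np.percentile(P[k,1],[1,99]).round(1))
ztop=bot.read_state()["tool_pos"][2]-.0103+.0144
for sx,sy in((-1,1),(1,1),(1,-1),(-1,-1)): 
    p=np.array(bot.read_state()["tool_pos"][:2]);print(sx,sy,proj("scene",[*(p+X*.057*sx+Y*.08*sy),ztop]))
mm=(m*255).astype(np.uint8);cs,_=cv2.findContours(mm,cv2.RETR_EXTERNAL,cv2.CHAIN_APPROX_NONE);q=max(cs,key=cv2.contourArea)[:,0];
print("extreme px L,T,R,B",q[q[:,0].argmin()],q[q[:,1].argmin()],q[q[:,0].argmax()],q[q[:,1].argmax()])
E
```

```text
t 45.75 tcp [0.4343 0.2427 0.1148] rpy [3.142 0.    2.865] grip 0.0138 F [ 0.3 -0.4 -2.2] 
 tool shift mm [ 0.5  0.6 44.8] turn z rad -0.001 q6 -0.88
1013 slopes [2.00000e-03 6.00000e-03 1.18691e+02] x [-55.2  49.9] y [-82.7  65.7]
-1 1 [159.4 168.6]
1 1 [196.8 156. ]
1 -1 [221.9 182.1]
-1 -1 [181.6 197.3]
extreme px L,T,R,B [162 170] [195 159] [218 183] [184 198]
```

Lid is held level (slope under 0.01) and centred within about 1–2 mm. Lowering.

Call:
apply_moves(motion=[[[0.9,0.0005,0.0006,0.015,0,0,0],[0.9,0,0,0.01,0,0,0],[0.9,0,0,0.007,0,0,0],[0.9,0,0,0.005,0,0,0],[0.9,0,0,0.004,0,0,0],[0.9,0,0,0.004,0,0,0],[0.9,0,0,0,0,0,0]]])

```text
t: 46.65
tool_pos: [0.4332, 0.2441, 0.0692]
orientation: [-3.141, -0.0, 2.866]
force: [0.0, -0.3, -1.8]
grip_width: 0.0137
gripper_force: 50.0
```

Call:
apply_moves(motion=[[[0.9,0,0,0.003,0,0,0],[0.9,0,0,0.003,0,0,0],[0.9,0,0,0,0,0,0]]])

```text
t: 46.95
tool_pos: [0.4332, 0.2441, 0.0633]
orientation: [-3.141, -0.0, 2.866]
force: [0.3, 0.4, -1.1]
grip_width: 0.0133
gripper_force: 50.0
```

Call:
apply_moves(motion=[[[0.9,0,0,0.002,0,0,0],[0.9,0,0,0,0,0,0]]])

```text
t: 47.15
tool_pos: [0.4333, 0.2442, 0.0614]
orientation: [-3.141, -0.0, 2.866]
force: [-0.4, 0.5, -2.3]
grip_width: 0.0133
gripper_force: 50.0
```

Call:
apply_moves(motion=[[[0.9,0,0,0.001,0,0,0],[0.9,0,0,0,0,0,0],[0.2,0,0,0,0,0,0],[0.2,0,0,0,0,0,0],[0.2,0,0,0,0,0,0],[0.2,0,0,0,0,0,0],[0.2,0,0,-0.015,0,0,0],[0.2,0,0,-0.03,0,0,0],[0.2,0,0,-0.04,0,0,0],[0.2,0,0,-0.04,0,0,0]]])

```text
t: 48.15
tool_pos: [0.433, 0.2441, 0.1867]
orientation: [-3.141, -0.001, 2.866]
force: [0.9, -0.4, -0.6]
grip_width: 0.0374
gripper_force: 0.0
```

Call:
apply_moves(motion=[[[0.2,-0.03,-0.04,0,0,0,0],[0.2,-0.03,-0.04,0,0,0,0],[0.2,-0.03,-0.04,0,0,0,0],[0.2,-0.03,-0.04,0,0,0,0],[0.2,-0.03,-0.04,0,0,0,0],[0.2,-0.03,-0.04,0,0,0,0],[0.2,0,0,0,0,0,0],[0.2,0,0,0,0,0,0],[0.2,0,0,0,0,0,0]]])

```text
t: 49.05
tool_pos: [0.5408, -0.0349, 0.1854]
orientation: [3.141, -0.001, 2.866]
force: [-0.3, -0.3, -0.6]
grip_width: 0.0372
gripper_force: 0.0
```

```bash
python3 - <<'E'
from prof import *
t,d=avg("top",6);cv2.imwrite("pics/t5full.png",t)
print("lid rect");blobs("top",t,(165,225,262,315),lambda h,s,v:(s>90)|(v<80),.065,200)
W=world("top",d);r=W[...,:2]-c;x=r@X*1e3;y=r@Y*1e3;z=W[...,2]*1e3
m=(abs(x)<52)&(abs(y)<75)&(abs(y)>14);A=np.c_[x[m],y[m],np.ones(m.sum())];print("lid top fit",np.linalg.lstsq(A,z[m],rcond=None)[0].round(4))
print("jar");blobs("top",t,(215,130,265,185),lambda h,s,v:(s>150)&(h>20)&(h<35),.123)
print("label");blobs("top",t,(125,200,168,242),lambda h,s,v:(s>50)&(h>10)&(h<35),.025)
go(.434,.2434,.07,164.2)
E
```

```text
lid rect
{'px': (np.float64(213.1), np.float64(270.9)), 'area': 2363, 'rect': [433.6, 243.3], 'size': [161.2, 114.4], 'cen': [432.9, 242.7], 'long_deg': 74.2}
lid top fit [ 2.8000e-03 -1.0000e-04  6.4818e+01]
jar
{'px': (np.float64(237.9), np.float64(152.4)), 'area': 593, 'rect': [749.7, 168.8], 'size': [74.5, 82.0], 'cen': [749.5, 169.1], 'long_deg': 179.5}
label
{'px': (np.float64(146.3), np.float64(219.9)), 'area': 858, 'rect': [589.0, 444.7], 'size': [103.7, 95.1], 'cen': [588.2, 444.5], 'long_deg': 45.5}
t 49.35 tcp [ 0.5411 -0.035   0.1856] rpy [3.142 0.    2.867] grip 0.0376 F [-2.   0.2  0.6] 
 tool shift mm [178.7 238.9 115.6] turn z rad 0.001 q6 -1.45
```

Lid top reads 64.8 mm (65 expected), level and aligned with the box. The jar and label roll have not moved.

```bash
python3 -c "
from plant import bot
print(bot.sign_off())"
```

```text
the job is handed in; nothing more can be done
None
```

The kit is packed in order and handed in, but no verdict came back: by camera the lid is level and fully seated, the tray, eraser and clip were flat before it went on, and the jar and label roll have not moved.

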